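# Lock an oilstone in the cam-lever stone holder

### The job

Set up for honing: lift the oilstone (the larger of the two stones) out of the tray, lay it flat on the bare bench and take it again by its two ends, so that its long sides are free for the jaws; then lay it flat and central on the holder's bed between the two jaws and let go. Turn the cam lever just far enough that the jaws hold the stone snugly, without overrunning and crushing the rubber facing, and leave every other loose thing where it lies.

Things in the scene. Friction and masses are not known exactly. Their poses are not given: they have to be found in the camera images.
- stone (a point): oilstone: a plain brown bar 54 x 20 x 14 mm, about 50 g; this point is its centre. Its y axis runs along the 54 mm, x across the 20 mm, z up. At the start it lies flat near one end of the tray (either), its length across the tray and its two ends only 3 to 7 mm from the tray's long walls, so that in the tray only its long sides can be taken, across the 20 mm
- oilstone: the same oilstone; origin at the centre of its underside
- slip_stone (a point): slip stone, a smaller brown bar 37 x 12 x 9 mm lying near the other end of the tray; this point is its centre. It stays there
- tray_floor (a point): open wooden tray fixed to the bench, 152 mm along its x axis, 76 mm along its y, walls 6 mm thick and 26 mm high; this point is the centre of its inner floor, 5 mm above the bench. Inside it is 140 x 64 mm; the two stones lie 29 to 37 mm to either side of the middle along x, at least 28 mm clear of the end walls
- bed (a point): centre of the place for the stone on the stone holder's aluminium bed, 16 mm above the bench. x runs along the clamping direction, from the stop jaw (-x) to the sliding jaw and cam (+x); y along the seated stone. The bed is 38 mm wide in y, the jaws 31 mm, so the ends of a central stone stand out 8 mm beyond the bed. A seated stone's centre is 7 mm above this point
- stop_face (a point): stop jaw, steel with a thin hard-rubber facing, 31 mm wide in y, its top 11 mm above the bed, screwed to the bed at a different place each time; this point is at the centre of the face that meets the stone, 10 to 13 mm from the bed point on its -x side. It does not move
- pad_face (a point): rubber facing of the sliding jaw, 31 mm wide, its top 11 mm above the bed; this point is at the centre of the face that meets the stone, 15.2 mm from the bed point on its +x side when the lever reads 0. The jaw pushes the stone along the bed against the stop jaw
- pad (a joint): how far the rubber facing is squeezed back into the sliding jaw, m: 0 when it touches nothing, then 1 mm for each 8 N of clamping force, solid at 4 mm. A snug hold squeezes it by about 1 to 2 mm; under 0.5 mm the stone is loose; beyond 3 mm the clamp is overrun and the rubber crushed
- lever (a joint): angle of the cam lever, rad: 0 at the cam's low point (jaw open), growing clockwise seen from above, stop at 2.6; starts between 0 and 0.5. Its eccentric drives the sliding jaw towards the stop jaw by 4.5 mm per rad, evenly. It stays where it is left, and resists at the knob with about 2 N when free and about 0.6 N more for each 10 N of clamping force
- knob (a point): the lever's upright black round knob, 15 mm in diameter, 31 mm tall; this point is on its axis, 13 mm below its top, 54 mm above the bench. It circles the cam pivot at 75 mm; seen from above, the lever's bar points 80 degrees anticlockwise from the holder's x axis when the lever reads 0, and turns clockwise from there
- cam_pivot (a point): the vertical axis of the cam and its lever, 45 mm from the bed point on its +x side; this point is at the lever bar's height, 33 mm above the bench
- bottle (a point): amber dropper bottle, 28 mm in diameter, 68 mm tall, standing on the bench; this point is its centre. Leave it
- loupe (a point): black eye loupe, 34 mm in diameter, 30 mm tall, standing on the bench; this point is its centre. Leave it
- scraper_mid (a point): scraper with a turned wooden handle, 148 mm long (along its y axis), 15 mm thick, lying on the bench; this point is its middle. Leave it
- holder: stone holder fixed to the bench: dark steel base plate 8 mm thick, 66 mm wide in y, from x = -50 to +72 mm; origin on the bench under the bed point, same axes. It carries the bed, stop jaw, sliding jaw and cam
- card_box: open cardboard box of pens fixed to the bench, 160 mm along its y axis, 66 mm along its x, 34 mm high; origin at its middle, on the bench
- notebook_1: open spiral notebook fixed to the bench, 208 mm along its x axis, 146 mm along its y, 11 mm high; origin at its middle, on the bench. The bench is bare between the notebook, the pen box, the tray and the holder, but for a thin red card; its far edge is at x = 0.65
- stop: the stop jaw; origin at the foot of its face, on the bed
Not all that is in view belongs to the job. Of the things shaped like the oilstone, the terracotta one is meant.

How it is judged (in metres and radians):
On the way, in this order (a step that is already met when the one before it is completed fails the run):
1. the oilstone has been lifted out of the tray (height (world z) of stone above 0.035 m), for 0.1 s.
2. the oilstone lies flat and at rest on the bare bench, let go (height (world z) of stone below 0.0095 m and angle between stone's own z axis and vertical below 0.07 rad and contact force between the fingers and oilstone below 0.1 N and linear speed of oilstone below 0.01 m/s), for 0.2 s.
3. the oilstone lies flat and central on the holder's bed between the open jaws, let go (x of stone in the frame of bed between -0.006 and 0.008 m and y of stone in the frame of bed between -0.007 and 0.007 m and z of stone in the frame of bed between 0.004 and 0.0095 m and angle between stone's own z axis and vertical below 0.07 rad and angle between the y axis of stone and the y axis of bed, either way round below 0.2 rad and contact force between the fingers and oilstone below 0.1 N and value of joint pad below 0.0005 m and linear speed of oilstone below 0.01 m/s), for 0.2 s.
At the end, for the whole second after the job is handed in: The oilstone lies flat on the holder's bed (within 7 mm of central along the jaws, no tilt over 4 degrees), at rest, held between the stop jaw and the sliding jaw, with the rubber facing squeezed by 0.5 to 3 mm and both jaws bearing on the stone (x of stone in the frame of bed between -0.006 and 0.008 m and y of stone in the frame of bed between -0.007 and 0.007 m and z of stone in the frame of bed between 0.004 and 0.0095 m and angle between stone's own z axis and vertical below 0.07 rad and angle between the y axis of stone and the y axis of bed, either way round below 0.2 rad and value of joint pad between 0.0005 and 0.003 m and contact force between stop and oilstone above 3 N and linear speed of oilstone below 0.01 m/s); the robot touches nothing.
It fails at once if the cam is overrun: the rubber facing is squeezed more than 3 mm (value of joint pad above 0.003 m).
It fails at once if the slip stone, bottle, loupe or scraper is moved more than 15 mm (distance of any of slip_stone, bottle, loupe, scraper_mid from where it was at the start of the episode above 0.015 m).
It also fails if it takes over 64 s, if anything falls off the work surface, if the arm or the gripper's body presses on something with over 40 N, if the wrist force passes 120 N, or if a joint passes its speed limit or range.

### The arm

A 6-joint arm with a two-finger parallel gripper is mounted at the origin on the work surface; the furniture and walls round the work are solid. World frame = base frame: x ahead of the robot, y to its left, z up, the work surface at z = 0. Lengths are in mm, angles in rad, forces in N, time in s.
With the tool pointing down it reaches from about 300 to 875 mm from the base axis. Payload 6.4 kg.
Tool frame: the origin (TCP) lies at the very end of the fingers, on their centre line; the grasp point (between the pads) lies 19 mm behind it; z points along the fingers, y is the line along which they close (so a half turn about z gives the same grasp; the last joint's range is limited). The gripper opens to 85 mm and grips with 20 to 120 N. Pads are 22 mm wide; open, the fingers measure 114 mm over their backs; the gripper's body (76 mm by 85 mm) begins 54 mm behind the grasp point. The pads swing forward as they close: fully open they stand 13 mm farther back than shut.
Start: joints at [-1.341, 0.181, 1.607, -0, 1.354, -0.206], TCP at [242.745, -521.264, 231.288] pointing down, gripper open.
Joint ranges: [-2.99, 2.99], [-0.89, 2.07], [0.3, 2.58], [-1.14, 4.28], [0, 2.63], [-3.12, 3.12]. Speed limits (rad/s): [2.57, 2.57, 3.01, 3.14, 3.14, 3.14].

### API

Orientations are given as a unit quaternion [w, x, y, z].
In Python, from station import manip gives the robot as it stands.
- The arm moves only by the tool move_arm, never from a script. Its argument "rows" is a list of rows, each an object of numbers: "tx", "ty", "tz": the shift along the tool's x, y, z normalised to -1 to 1, where 1 is 300 mm; "rx", "ry", "rz": the turn, a rotation vector about the tool's x, y, z normalised to -1 to 1, where 1 is pi rad; "gripper": the opening, from 0 (shut) to 1 (fully open). A call has 1 to 20 rows; each row is the pose to reach, as a shift and turn from the pose commanded when the call began, along the tool's axes at that moment, turning the shorter way round; what a row does not reach only later rows make up. A row lasts 1/10 s, in which the tool goes at most 50 mm and 8.59 degrees, less where a joint would pass 70% of its speed; a pose out of reach is approached as far as the arm can. A call with a number of a shift or a turn outside -1 to 1 is refused whole. A call with a gripper value outside its range is refused whole. The fingers move at their own pace and stop on an object; "squeeze" is the grip in N (left out, the last holds). Time passes only in rows, so rows that repeat a pose let the fingers close. It gives the time, the measured TCP pose, the force, the opening and the grip force at its end, in the units of the state.
- manip.state(): the state, without advancing time (a new reading comes with each control period).
- manip.read_camera(name): name is "side" or "top" or "wrist"; returns the picture (420x560x3 uint8, red, green, blue); there is no depth.
- manip.camera_model(name): a dict with "fovy" (degrees; the focal length in pixels is half the picture's height over the tangent of half this angle, whatever the lens; pixels are square), "cx", "cy" (the principal point, pixels), "k1" (the pictures are not rectified: a ray, as slopes to the right and down, at radius r is drawn at 1 + k1 r^2 times it, then the intrinsics apply), "pose" (4x4, takes a point from camera to world coordinates). Camera axes: x right, y up, looking along -z (the intrinsics and any distortion apply to the point x, -y, -z); pixel columns grow to the right and rows downward; lengths in mm; the calibration is good to about 2 mm. A picture is of the moment at which its call begins: read the wrist's pose just before it. camera_model takes no time and is no camera call; for the wrist camera it gives the pose at the moment of the call.
- manip.hand_in(): hands the job in; it is judged then, once.
The state is a dict: "t": time; "joint_positions": joint angles; "qd": joint speeds; "joint_efforts": joint torques, N m; "ee_pos": TCP position; "tool_rot": TCP orientation; "ft_force": force on the tool from outside, world axes, zero at the start; "ft_torque": the same for the moment, N m; "finger_gap": finger opening in mm; "finger_force": force on a finger pad.
Only numpy, scipy, OpenCV 4.12 (cv2) and the standard library are available. Lean on these libraries where they do the work, as an engineer would, in place of code of your own. Each camera call takes 0.05 s, during which the arm holds its last target. There are 200 camera calls.

## Working session

There is one attempt and no reset: what is moved stays moved. The work goes in short steps, Python scripts to look and compute and a tool call to move; the robot and the scene stay as the last step left them, time stands still between calls to the robot, and variables do not carry over. Pictures are saved under pics/ and viewed, at most 10 in all, crops included, and the job is handed in when it is done.

Besides the shell and the picture viewer there is one more tool, called in YAML: its name, and indented under it one key for each argument. move_arm: Moves the arm, as the interface text tells. Scaled input: -1 to 1 covers 300 mm each way for a shift and pi rad each way for a turn. Its arguments: {"type":"object","properties":{"rows":{"type":"array","items":{"type":"object","properties":{"tx":{"type":"number","minimum":-1,"maximum":1},"ty":{"type":"number","minimum":-1,"maximum":1},"tz":{"type":"number","minimum":-1,"maximum":1},"rx":{"type":"number","minimum":-1,"maximum":1},"ry":{"type":"number","minimum":-1,"maximum":1},"rz":{"type":"number","minimum":-1,"maximum":1},"gripper":{"type":"number"}}}},"squeeze":{"type":"number"}},"required":["rows"]}

```bash
mkdir -p pics; ls
cat > h.py <<'E'
import numpy as np, cv2
from station import manip
from scipy.spatial.transform import Rotation as R
def grab(n,f=None):
    m=manip.camera_model(n); im=manip.read_camera(n)
    if f: cv2.imwrite('pics/'+f,im[:,:,::-1])
    return m,im
def ray(m,u,v,h=420):
    f=h/2/np.tan(np.radians(m['fovy'])/2)
    K=np.array([[f,0,m['cx']],[0,f,m['cy']],[0,0,1.]])
    p=cv2.undistortPoints(np.array([[[u,v]]],float),K,np.array([m['k1'],0,0,0.]))[0,0]
    P=np.array(m['pose']); return P[:3,3],P[:3,:3]@np.array([p[0],-p[1],-1])
def on(m,u,v,z):
    o,d=ray(m,u,v); return o+d*(z-o[2])/d[2]
def st():
    s=manip.state(); return s
def delta(pos,yaw=None):
    """rows numbers to reach world TCP pos (mm), tool down with its y axis at yaw (world rad, mod pi)"""
    s=manip.state(); q=s['tool_rot']; r=R.from_quat([q[1],q[2],q[3],q[0]])
    d=r.inv().apply(np.array(pos)-s['ee_pos'])/300
    out=[d]
    if yaw is not None:
        best=None
        for k in (0,1):
            a=yaw+k*np.pi; y=np.array([np.cos(a),np.sin(a),0]); z=np.array([0,0,-1.]); x=np.cross(y,z)
            t=R.from_matrix(np.c_[x,y,z]); v=(r.inv()*t).as_rotvec()/np.pi
            out.append(v)
    print('ee',np.round(s['ee_pos'],1),'t',s['t']); [print(np.round(o,4)) for o in out]
    return out
E
python3 - <<'E'
from h import *
print(manip.state())
for n in('top','side'):
    m,i=grab(n,n+'0.png'); print(n,m)
E
```

```text
pics
{'t': 0.0, 'joint_positions': array([-1.34128967e+00,  1.81583128e-01,  1.60798384e+00,  4.19220969e-06,
        1.35377392e+00, -2.06335954e-01]), 'qd': array([-0.00231246, -0.00084888, -0.00265601, -0.00093795,  0.00050272,
        0.00109755]), 'joint_efforts': array([-3.00511583e-04, -4.44872010e+01, -3.51336944e+01, -3.39882408e-04,
        9.03929496e-03,  3.30775526e-05]), 'ee_pos': array([ 242.62415702, -520.71398313,  230.37215059]), 'tool_rot': array([-8.74084516e-04,  9.76348699e-01,  2.16200034e-01, -8.08034953e-06]), 'ft_force': array([-0.06581639, -0.39736061,  0.12567677]), 'ft_torque': array([-0.05480403, -0.0099107 , -0.07013505]), 'finger_force': 0.0, 'finger_gap': 85.5578279454221}
top {'fovy': 57.53571068767795, 'cx': 278.29492489486546, 'cy': 210.75299354709117, 'k1': -0.08433918138013613, 'pose': array([[ 1.18727431e-02,  9.98568258e-01, -5.21581512e-02,
         3.60861032e+02],
       [-9.99845109e-01,  1.11778352e-02, -1.35946669e-02,
        -4.52222564e+01],
       [-1.29921876e-02,  5.23114783e-02,  9.98546300e-01,
         9.42729482e+02],
       [ 0.00000000e+00,  0.00000000e+00,  0.00000000e+00,
         1.00000000e+00]])}
side {'fovy': 49.5785784752163, 'cx': 282.1860186904007, 'cy': 212.02997967982657, 'k1': -0.15169870494337465, 'pose': array([[-8.31600762e-01,  2.27779754e-01, -5.06514123e-01,
        -1.61513883e+02],
       [-5.54764593e-01, -2.97986672e-01,  7.76814128e-01,
         8.31105672e+02],
       [ 2.60080737e-02,  9.26995322e-01,  3.74170086e-01,
         5.04004317e+02],
       [ 0.00000000e+00,  0.00000000e+00,  0.00000000e+00,
         1.00000000e+00]])}
```

View pics/top0.png

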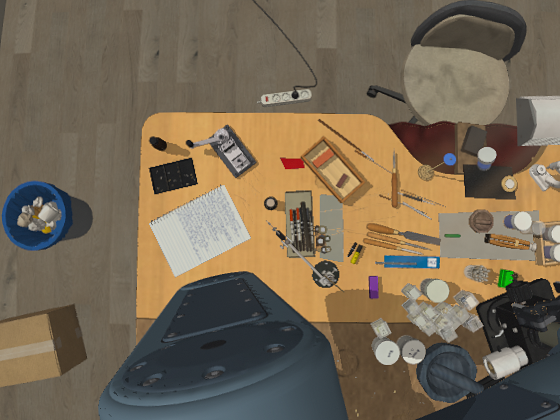

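View pics/side0.png

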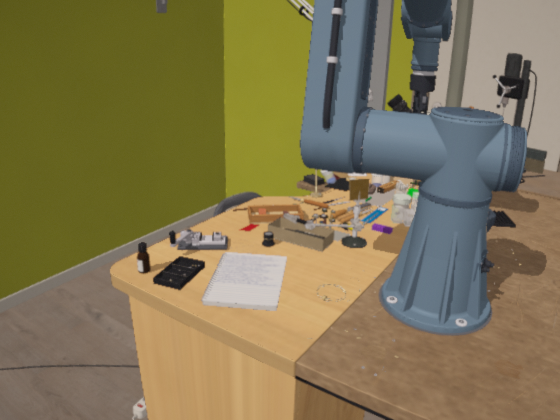

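The top view shows the tray at about (337,171), with a reddish bar at (322,155) and a brown one at (343,181). The holder is at (235,150) with its knob near (190,143). The bottle is at (158,144), the loupe at (270,203) and the red card at (292,162). Next I'll enlarge the tray and holder.

Run:
```python
from h import *
i=cv2.imread('pics/top0.png')[115:215,180:380]
cv2.imwrite('pics/crop1.png',cv2.resize(i,(800,400),interpolation=cv2.INTER_CUBIC))
m=manip.camera_model('top')
for n,u,v,z in[('tray',337,171,25),('A',322,155,15),('B',343,181,15),('holder',235,150,20),('knob',190,143,65),('bottle',158,144,60),('loupe',270,203,30),('card',292,162,0),('boxc',300,223,34),('nb',200,230,11)]:
    print(n,np.round(on(m,u,v,z)))
w=manip.camera_model('wrist'); s=manip.state(); q=s['tool_rot']; r=R.from_quat([q[1],q[2],q[3],q[0]]).as_matrix()
P=np.array(w['pose']); print(w['fovy'],w['cx'],w['cy'],w['k1']); print(np.round(r.T@(P[:3,3]-s['ee_pos'])),np.round(r.T@P[:3,:3],3)); print(r)
```

```text
tray [ 507. -174.   25.]
A [ 547. -138.   15.]
B [ 484. -190.   15.]
holder [557.  75.  20.]
knob [563. 176.  65.]
bottle [562. 254.  60.]
loupe [427. -13.  30.]
card [532. -65.   0.]
boxc [380. -85.  34.]
nb [360. 159.  11.]
68.12356166664341 274.47435397062395 212.64830339650305 0.01707254662731979
[  67.   -1. -142.] [[-0.001  0.966  0.26 ]
 [ 1.     0.001  0.001]
 [ 0.001  0.26  -0.966]]
[[ 9.06522482e-01  4.22157405e-01 -3.38372192e-04]
 [ 4.22157422e-01 -9.06521337e-01  1.47499349e-03]
 [ 3.15937814e-04 -1.47996110e-03 -9.99998855e-01]]
```

View pics/crop1.png

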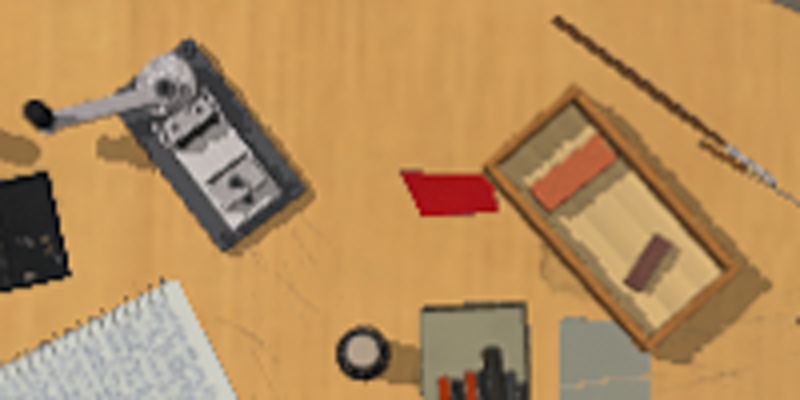

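The two bars in the tray are:
- terracotta at (322,155), the longer one
- dark brown at (342,180), the shorter one

The terracotta bar fits the oilstone, because it is the larger and matches the named colour. The enlarged crop confirms it.

Next I'll move above the tray for a closer wrist look.

Run:
```python
from h import *
delta([545,-135,150],np.radians(37))
```

```text
ee [ 242.6 -520.8  230.5] t 0.1
[ 1.4564 -0.7398  0.2699]
[-2.000e-04 -5.000e-04 -5.668e-01]
[-5.000e-04  2.000e-04  4.332e-01]
```

move_arm:
  rows:
    - {"tx": 0.95, "ty": -0.5, "tz": 0.1, "rz": -0.33, "gripper": 0.42}
    - {"tx": 0.95, "ty": -0.5, "tz": 0.1, "rz": -0.33, "gripper": 0.42}
    - {"tx": 0.95, "ty": -0.5, "tz": 0.1, "rz": -0.33, "gripper": 0.42}
    - {"tx": 0.95, "ty": -0.5, "tz": 0.1, "rz": -0.33, "gripper": 0.42}
    - {"tx": 0.95, "ty": -0.5, "tz": 0.1, "rz": -0.33, "gripper": 0.42}
    - {"tx": 0.95, "ty": -0.5, "tz": 0.1, "rz": -0.33, "gripper": 0.42}
    - {"tx": 0.95, "ty": -0.5, "tz": 0.1, "rz": -0.33, "gripper": 0.42}

```text
$.rows[0]: bad value
```

Run:
```python
from h import *
delta([545,-135,150],np.radians(37))
```

```text
ee [ 242.6 -520.8  230.5] t 0.1
[ 1.4564 -0.7398  0.2699]
[-2.000e-04 -5.000e-04 -5.668e-01]
[-5.000e-04  2.000e-04  4.332e-01]
```

move_arm:
  rows:
    - {"tx": 0.95, "ty": -0.5, "tz": 0.1, "rx": 0, "ry": 0, "rz": -0.33, "gripper": 0.42}
    - {"tx": 0.95, "ty": -0.5, "tz": 0.1, "rx": 0, "ry": 0, "rz": -0.33, "gripper": 0.42}
    - {"tx": 0.95, "ty": -0.5, "tz": 0.1, "rx": 0, "ry": 0, "rz": -0.33, "gripper": 0.42}
    - {"tx": 0.95, "ty": -0.5, "tz": 0.1, "rx": 0, "ry": 0, "rz": -0.33, "gripper": 0.42}
    - {"tx": 0.95, "ty": -0.5, "tz": 0.1, "rx": 0, "ry": 0, "rz": -0.33, "gripper": 0.42}
    - {"tx": 0.95, "ty": -0.5, "tz": 0.1, "rx": 0, "ry": 0, "rz": -0.33, "gripper": 0.42}
    - {"tx": 0.95, "ty": -0.5, "tz": 0.1, "rx": 0, "ry": 0, "rz": -0.33, "gripper": 0.42}
  squeeze: 30

```text
t: 0.8
ee_pos: [439.1, -261.3, 200.5]
tool_rot: [-0.001, 0.738, 0.675, 0.0]
ft_force: [-0.9, -1.5, -0.7]
finger_gap: 36.0
finger_force: 0.0
```

Run:
```python
from h import *
delta([545,-135,150],np.radians(37))
```

```text
ee [ 439.1 -261.3  200.5] t 0.8
[0.4505 0.3142 0.1689]
[ 0.     -0.0006 -0.234 ]
[-0.0008 -0.      0.766 ]
```

move_arm:
  rows:
    - {"tx": 0.44, "ty": 0.31, "tz": 0.17, "rx": 0, "ry": 0, "rz": -0.235, "gripper": 0.42}
    - {"tx": 0.44, "ty": 0.31, "tz": 0.17, "rx": 0, "ry": 0, "rz": -0.235, "gripper": 0.42}
    - {"tx": 0.44, "ty": 0.31, "tz": 0.17, "rx": 0, "ry": 0, "rz": -0.235, "gripper": 0.42}
    - {"tx": 0.44, "ty": 0.31, "tz": 0.17, "rx": 0, "ry": 0, "rz": -0.235, "gripper": 0.42}
    - {"tx": 0.44, "ty": 0.31, "tz": 0.17, "rx": 0, "ry": 0, "rz": -0.235, "gripper": 0.42}
    - {"tx": 0.44, "ty": 0.31, "tz": 0.17, "rx": 0, "ry": 0, "rz": -0.235, "gripper": 0.42}
    - {"tx": 0.44, "ty": 0.31, "tz": 0.17, "rx": 0, "ry": 0, "rz": -0.235, "gripper": 0.42}

```text
t: 1.5
ee_pos: [543.1, -142.8, 150.1]
tool_rot: [-0.0, 0.45, 0.893, -0.0]
ft_force: [-1.1, -0.8, 0.1]
finger_gap: 36.1
finger_force: 0.0
```

Run:
```python
from h import *
m,i=grab('wrist','w1.png')
s=manip.state(); print(s['t'],s['ee_pos'],s['tool_rot'])
hsv=cv2.cvtColor(i,cv2.COLOR_RGB2HSV)
for n,z,lo,hi in[('terra',19,(2,110,60),(12,200,255)),]:
    k=cv2.inRange(hsv,lo,hi); cs,_=cv2.findContours(k,0,2)
    for c in sorted(cs,key=cv2.contourArea)[-4:]:
        b=cv2.boxPoints(cv2.minAreaRect(c)); p=np.array([on(m,*x,z)[:2] for x in b])
        print(n,cv2.contourArea(c),b.mean(0).round(),p.mean(0).round(1),[round(float(np.linalg.norm(p[j]-p[j-1])),1) for j in(1,2)],[round(float(np.degrees(np.arctan2(*(p[j]-p[j-1])[::-1]))),1) for j in(1,2)])
```

```text
1.55 [ 543.06790754 -143.09792624  150.29715218] [-3.88992302e-05  4.50532413e-01  8.92760069e-01 -4.84538474e-05]
terra 5.0 [193.  22.] [406.1 -62.4] [4.5, 29.3] [86.1, 5.1]
terra 281.0 [185.  45.] [409.5 -79.3] [6.5, 29.6] [86.4, 4.6]
terra 387.0 [146. 390.] [ 554.4 -387.7] [85.3, 13.7] [84.1, -15.5]
terra 1211.5 [274. 200.] [ 541.3 -139.1] [19.4, 55.4] [38.7, -50.8]
```

View pics/w1.png

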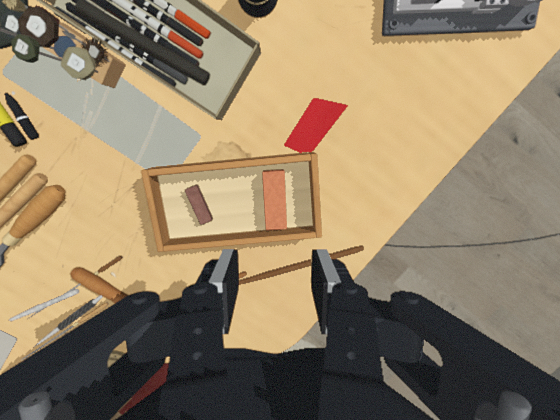

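The wrist view shows the terracotta stone at (274,200), about 38 px from the right end wall, and the slip stone at (199,204). The stone's centre is (541,-139), with a yaw of 39° across its 20 mm.

Run:
```python
from h import *
delta([541.3,-139.1,8],np.radians(39))
```

```text
ee [ 543.1 -143.1  150.3] t 1.55
[0.0142 0.0032 0.4743]
[-0.     -0.     -0.0142]
[-0.000e+00  1.000e-04  9.858e-01]
```

move_arm:
  rows:
    - {"tx": 0.014, "ty": 0.003, "tz": 0.25, "rx": 0, "ry": 0, "rz": -0.014, "gripper": 0.38}
    - {"tx": 0.014, "ty": 0.003, "tz": 0.36, "rx": 0, "ry": 0, "rz": -0.014, "gripper": 0.38}
    - {"tx": 0.014, "ty": 0.003, "tz": 0.4, "rx": 0, "ry": 0, "rz": -0.014, "gripper": 0.38}
    - {"tx": 0.014, "ty": 0.003, "tz": 0.44, "rx": 0, "ry": 0, "rz": -0.014, "gripper": 0.38}
    - {"tx": 0.014, "ty": 0.003, "tz": 0.474, "rx": 0, "ry": 0, "rz": -0.014, "gripper": 0.38}
    - {"tx": 0.014, "ty": 0.003, "tz": 0.474, "rx": 0, "ry": 0, "rz": -0.014, "gripper": 0.38}
    - {"tx": 0.014, "ty": 0.003, "tz": 0.474, "rx": 0, "ry": 0, "rz": -0.014, "gripper": 0.38}

```text
t: 2.25
ee_pos: [542.5, -139.5, 9.3]
tool_rot: [0.001, 0.429, 0.903, -0.0]
ft_force: [0.5, 0.1, -0.1]
finger_gap: 32.5
finger_force: 0.0
```

Run:
```python
from h import *
delta([541.3,-139.1,8],np.radians(39));print(manip.state()['ft_force'])
```

```text
ee [ 542.5 -139.5    9.3] t 2.25
[ 0.0036 -0.0023  0.0044]
[0.0003 0.0006 0.0008]
[-1.000e-03  4.000e-04 -9.992e-01]
[ 0.48435913  0.12970746 -0.0869925 ]
```

Close, then lift.

move_arm:
  rows:
    - {"tx": 0, "ty": 0, "tz": 0, "rx": 0, "ry": 0, "rz": 0, "gripper": 0.1}
    - {"tx": 0, "ty": 0, "tz": 0, "rx": 0, "ry": 0, "rz": 0, "gripper": 0.1}
    - {"tx": 0, "ty": 0, "tz": 0, "rx": 0, "ry": 0, "rz": 0, "gripper": 0.1}
    - {"tx": 0, "ty": 0, "tz": 0, "rx": 0, "ry": 0, "rz": 0, "gripper": 0.1}
    - {"tx": 0, "ty": 0, "tz": 0, "rx": 0, "ry": 0, "rz": 0, "gripper": 0.1}
    - {"tx": 0, "ty": 0, "tz": -0.04, "rx": 0, "ry": 0, "rz": 0, "gripper": 0.1}
    - {"tx": 0, "ty": 0, "tz": -0.12, "rx": 0, "ry": 0, "rz": 0, "gripper": 0.1}
    - {"tx": 0, "ty": 0, "tz": -0.2, "rx": 0, "ry": 0, "rz": 0, "gripper": 0.1}
    - {"tx": 0, "ty": 0, "tz": -0.25, "rx": 0, "ry": 0, "rz": 0, "gripper": 0.1}
    - {"tx": 0, "ty": 0, "tz": -0.25, "rx": 0, "ry": 0, "rz": 0, "gripper": 0.1}
  squeeze: 40

```text
t: 3.25
ee_pos: [543.3, -139.6, 86.0]
tool_rot: [0.003, 0.429, 0.903, -0.0]
ft_force: [-0.4, 0.3, -0.4]
finger_gap: 18.9
finger_force: 39.6
```

Run:
```python
from h import *
delta([592,-32,30],np.radians(39));print(manip.state()['ft_force'])
```

```text
ee [ 543.3 -139.6   86. ] t 3.25
[0.1762 0.3522 0.1866]
[0.0007 0.0015 0.0011]
[-0.0023  0.0011 -0.9989]
[-0.43488623  0.30657976 -0.39619462]
```

move_arm:
  rows:
    - {"tx": 0.09, "ty": 0.12, "tz": 0, "rx": 0, "ry": 0, "rz": 0, "gripper": 0.1}
    - {"tx": 0.15, "ty": 0.24, "tz": 0, "rx": 0, "ry": 0, "rz": 0, "gripper": 0.1}
    - {"tx": 0.176, "ty": 0.352, "tz": 0.04, "rx": 0, "ry": 0, "rz": 0, "gripper": 0.1}
    - {"tx": 0.176, "ty": 0.352, "tz": 0.12, "rx": 0, "ry": 0, "rz": 0, "gripper": 0.1}
    - {"tx": 0.176, "ty": 0.352, "tz": 0.2, "rx": 0, "ry": 0, "rz": 0, "gripper": 0.1}
    - {"tx": 0.176, "ty": 0.352, "tz": 0.23, "rx": 0, "ry": 0, "rz": 0, "gripper": 0.1}
    - {"tx": 0.176, "ty": 0.352, "tz": 0.25, "rx": 0, "ry": 0, "rz": 0, "gripper": 0.1}
    - {"tx": 0.176, "ty": 0.352, "tz": 0.26, "rx": 0, "ry": 0, "rz": 0, "gripper": 0.1}
    - {"tx": 0.176, "ty": 0.352, "tz": 0.26, "rx": 0, "ry": 0, "rz": 0, "gripper": 0.1}

```text
t: 4.15
ee_pos: [590.4, -31.6, 5.7]
tool_rot: [0.0, 0.429, 0.903, 0.0]
ft_force: [-0.4, 0.2, -1.2]
finger_gap: 18.9
finger_force: 39.6
```

Run:
```python
from h import *
delta([592,-32,5],np.radians(39));print(manip.state()['ft_force'])
```

```text
ee [590.4 -31.6   5.7] t 4.15
[-0.0045  0.0033  0.0024]
[0.0001 0.0002 0.0009]
[-3.000e-04  2.000e-04 -9.991e-01]
[-0.3772609   0.18087488 -1.21285533]
```

move_arm:
  rows:
    - {"tx": 0, "ty": 0, "tz": 0.004, "rx": 0, "ry": 0, "rz": 0, "gripper": 0.1}
    - {"tx": 0, "ty": 0, "tz": 0.005, "rx": 0, "ry": 0, "rz": 0, "gripper": 0.1}
    - {"tx": 0, "ty": 0, "tz": 0.005, "rx": 0, "ry": 0, "rz": 0, "gripper": 0.1}

```text
t: 4.45
ee_pos: [591.0, -31.7, 4.9]
tool_rot: [0.001, 0.429, 0.903, 0.0]
ft_force: [-1.4, -0.6, 5.0]
finger_gap: 18.9
finger_force: 40.3
```

Contact with the bench at 5 N, so I release, rise, turn 90° towards the holder and look.

move_arm:
  rows:
    - {"tx": 0, "ty": 0, "tz": 0, "rx": 0, "ry": 0, "rz": 0, "gripper": 0.45}
    - {"tx": 0, "ty": 0, "tz": 0, "rx": 0, "ry": 0, "rz": 0, "gripper": 0.45}
    - {"tx": 0, "ty": 0, "tz": 0, "rx": 0, "ry": 0, "rz": 0, "gripper": 0.45}
    - {"tx": 0, "ty": 0, "tz": 0, "rx": 0, "ry": 0, "rz": 0, "gripper": 0.45}
    - {"tx": 0, "ty": 0, "tz": -0.1, "rx": 0, "ry": 0, "rz": 0, "gripper": 0.45}
    - {"tx": 0, "ty": 0, "tz": -0.25, "rx": 0, "ry": 0, "rz": 0, "gripper": 0.5}
    - {"tx": 0, "ty": 0, "tz": -0.4, "rx": 0, "ry": 0, "rz": 0.05, "gripper": 0.8}
    - {"tx": 0, "ty": 0, "tz": -0.45, "rx": 0, "ry": 0, "rz": 0.1, "gripper": 0.85}

```text
t: 5.25
ee_pos: [592.9, -31.8, 144.1]
tool_rot: [0.004, 0.562, 0.827, 0.001]
ft_force: [1.1, -0.4, -0.3]
finger_gap: 70.1
finger_force: 0.0
```

Run:
```python
from h import *
delta([560,50,140],np.radians(-53))
```

```text
ee [592.9 -31.8 144.1] t 5.25
[ 0.294  -0.0012  0.0122]
[ 2.800e-03 -1.000e-04  4.148e-01]
[ 1.000e-04  3.000e-03 -5.852e-01]
```

move_arm:
  rows:
    - {"tx": 0.1, "ty": 0, "tz": 0, "rx": 0, "ry": 0, "rz": 0.41, "gripper": 0.85}
    - {"tx": 0.2, "ty": 0, "tz": 0, "rx": 0, "ry": 0, "rz": 0.41, "gripper": 0.85}
    - {"tx": 0.29, "ty": 0, "tz": 0, "rx": 0, "ry": 0, "rz": 0.41, "gripper": 0.85}
    - {"tx": 0.29, "ty": 0, "tz": 0, "rx": 0, "ry": 0, "rz": 0.41, "gripper": 0.85}
    - {"tx": 0.29, "ty": 0, "tz": 0, "rx": 0, "ry": 0, "rz": 0.41, "gripper": 0.85}
    - {"tx": 0.29, "ty": 0, "tz": 0, "rx": 0, "ry": 0, "rz": 0.41, "gripper": 0.85}
    - {"tx": 0.29, "ty": 0, "tz": 0, "rx": 0, "ry": 0, "rz": 0.41, "gripper": 0.85}
    - {"tx": 0.29, "ty": 0, "tz": 0, "rx": 0, "ry": 0, "rz": 0.41, "gripper": 0.85}
    - {"tx": 0.29, "ty": 0, "tz": 0, "rx": 0, "ry": 0, "rz": 0.41, "gripper": 0.85}
    - {"tx": 0.29, "ty": 0, "tz": 0, "rx": 0, "ry": 0, "rz": 0.41, "gripper": 0.85}

```text
t: 6.25
ee_pos: [557.3, 49.5, 138.5]
tool_rot: [-0.0, 0.945, 0.327, -0.0]
ft_force: [-0.1, 0.1, 0.5]
finger_gap: 72.6
finger_force: 0.0
```

```bash
cat > stone.py <<'E'
from h import *
def stone(m,i,z):
    hsv=cv2.cvtColor(i,cv2.COLOR_RGB2HSV)
    k=cv2.inRange(hsv,(2,110,60),(12,200,255)); cs,_=cv2.findContours(k,0,2)
    for c in sorted(cs,key=cv2.contourArea)[-3:]:
        b=cv2.boxPoints(cv2.minAreaRect(c)); p=np.array([on(m,*x,z)[:2] for x in b])
        print('stone',cv2.contourArea(c),b.mean(0).round(),p.mean(0).round(1),[round(float(np.linalg.norm(p[j]-p[j-1])),1) for j in(1,2)],[round(float(np.degrees(np.arctan2(*(p[j]-p[j-1])[::-1]))),1) for j in(1,2)])
E
python3 - <<'E'
from stone import *
import pickle
m,i=grab('wrist','w2.png')
pickle.dump(m,open('w2.pkl','wb'))
s=manip.state(); print(s['t'],s['ee_pos'],s['tool_rot'])
stone(m,i,14)
E
```

```text
6.3 [557.3011801   49.4963518  138.48874995] [-5.40065495e-05  9.44609757e-01  3.28195670e-01 -8.40209726e-05]
stone 6.5 [343. 301.] [524.2 -58.9] [5.0, 41.0] [11.6, -84.7]
stone 7.5 [342. 271.] [547.7 -38. ] [2.1, 22.1] [8.6, -86.7]
stone 1379.5 [367. 229.] [592.2 -28. ] [55.1, 22.8] [-51.9, -136.0]
```

View pics/w2.png

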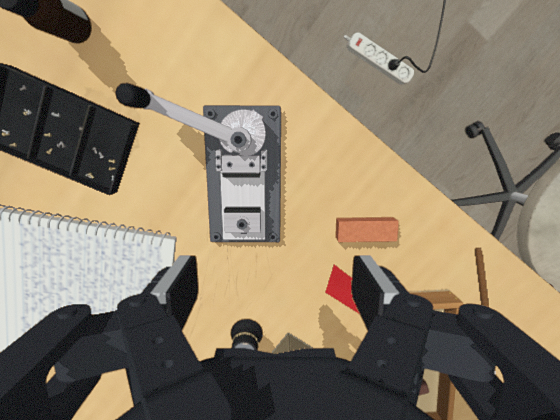

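The wrist view shows:
- the stone flat on the bench at (367,229)
- the holder base from about (205,107) to (283,242)
- the cam pivot at (239,139), the knob at (133,95)
- the sliding jaw at row ~165 and the stop jaw at row ~215

I'll enlarge the holder once for exact edges.

Run:
```python
from h import *
i=cv2.imread('pics/w2.png'); c=i[75:255,105:305]
cv2.imwrite('pics/crop2.png',cv2.resize(c,(660,594),interpolation=cv2.INTER_CUBIC))
hsv=cv2.cvtColor(i,cv2.COLOR_BGR2HSV)
```

```text
(no output)
```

View pics/crop2.png

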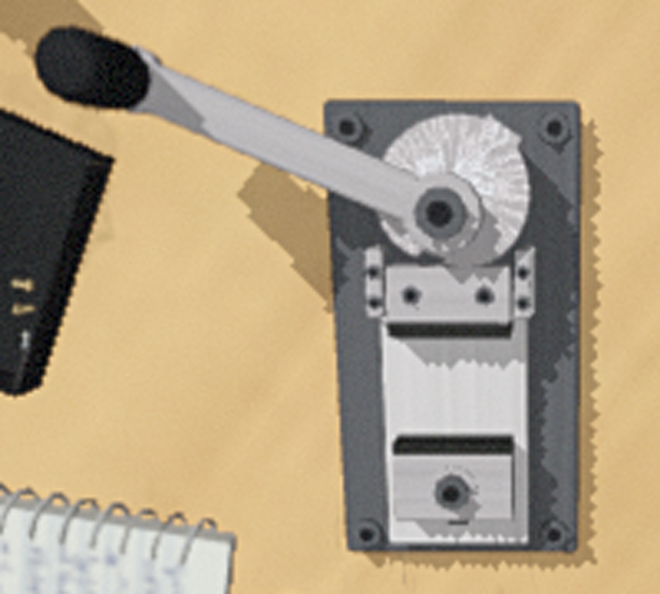

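```bash
cat > hold.py <<'E'
from h import *
import pickle
m=pickle.load(open('w2.pkl','rb'))
def c(u,v,z): return on(m,105+(u+.5)/3.3-.5,75+(v+.5)/3.3-.5,z)
B=np.array([c(*p,8)[:2] for p in[(325,102),(580,102),(578,550),(348,550)]])
xs=(B[0]+B[1]-B[2]-B[3])/2; ys=(B[0]+B[3]-B[1]-B[2])/2
L,W=np.linalg.norm(xs),np.linalg.norm(ys); yaw=np.arctan2(xs[1],xs[0])
e=np.array([np.cos(yaw),np.sin(yaw)]); n=np.array([-e[1],e[0]])
bed=B.mean(0)-11*e
if __name__=='__main__':
    print('cam',np.array(m['pose'])[:3,3],'L,W',L,W,'yaw',np.degrees(yaw),np.degrees(np.arctan2(ys[1],ys[0]))-90,'bed',bed)
    def loc(q): d=np.array(q[:2])-bed; return np.round([d@e,d@n],1)
    for nm,u,v,z in[('pivot',440,213,40),('padtop',450,323,27),('padtop2',450,337,27),('padbot',450,337,16),('stoptop',455,437,27),('stoptop2',455,455,27),('bedL',386,390,16),('bedR',527,390,16),('bedend',455,542,16),('knobtop',65,66,67),('knobbot',128,78,36)]:
        print(nm,loc(c(u,v,z)),np.round(c(u,v,z)[:2],1))
E
python3 hold.py
```

```text
cam [609.44948509  91.10744698 280.96833161] L,W 119.84192428262868 64.59664567408315 yaw 37.94888289549886 38.15272877409774 bed [551.36594185  80.64501382]
pivot [44.8  0.3] [586.5 108.4]
padtop [17.9  0. ] [565.4  91.6]
padtop2 [14.4  0.1] [562.6  89.6]
padbot [12.7  1.3] [560.6  89.5]
stoptop [-11.3  -0.5] [542.8  73.3]
stoptop2 [-16.   -0.4] [539.   70.5]
bedL [-1.3 18.5] [538.9  94.4]
bedR [ -1.2 -18.6] [561.9  65.2]
bedend [-43.6   1.3] [516.1  54.9]
knobtop [73.1 69.4] [566.3 180.3]
knobbot [73.7 69.8] [566.6 181. ]
```

Holder measured: bed at (551.4, 80.6), yaw 38°. The stop face is at about -11.3 mm, and the knob's radius fits 75 mm, which puts the lever at about 0.21 rad and the pad face at about 14.2. The stone should go near x = +1.4 in the bed frame. Now I'll take it by its ends.

Run:
```python
from h import *
delta([591.2,-31,60],np.radians(-52))
delta([591.2,-31,2],np.radians(-52))
```

```text
ee [557.3  49.5 138.5] t 6.3
[-0.0777  0.2806  0.2616]
[-0.      0.      0.0018]
[-1.000e-04 -1.000e-04 -9.982e-01]
ee [557.3  49.5 138.5] t 6.3
[-0.0777  0.2807  0.4549]
[-0.      0.      0.0018]
[-1.000e-04 -1.000e-04 -9.982e-01]
```

move_arm:
  rows:
    - {"tx": -0.078, "ty": 0.14, "tz": 0, "rx": 0, "ry": 0, "rz": 0.002, "gripper": 0.88}
    - {"tx": -0.078, "ty": 0.281, "tz": 0.1, "rx": 0, "ry": 0, "rz": 0.002, "gripper": 0.88}
    - {"tx": -0.078, "ty": 0.281, "tz": 0.25, "rx": 0, "ry": 0, "rz": 0.002, "gripper": 0.88}
    - {"tx": -0.078, "ty": 0.281, "tz": 0.32, "rx": 0, "ry": 0, "rz": 0.002, "gripper": 0.88}
    - {"tx": -0.078, "ty": 0.281, "tz": 0.32, "rx": 0, "ry": 0, "rz": 0.002, "gripper": 0.88}
    - {"tx": -0.078, "ty": 0.281, "tz": 0.32, "rx": 0, "ry": 0, "rz": 0.002, "gripper": 0.88}

```text
t: 6.9
ee_pos: [591.2, -31.2, 42.8]
tool_rot: [-0.0, 0.946, 0.325, -0.0]
ft_force: [0.5, 0.0, -0.4]
finger_gap: 75.0
finger_force: 0.0
```

Run:
```python
from stone import *
m,i=grab('wrist','w3.png'); stone(m,i,14)
delta([591.2,-31,2],np.radians(-52))
```

```text
stone 9.5 [338.  25.] [701.2  15.7] [2.5, 1.1] [10.8, -75.5]
stone 155.5 [552. 310.] [ 662.7 -190.3] [7.2, 20.1] [10.9, -90.2]
stone 3240.5 [275. 242.] [592.9 -29. ] [52.6, 23.2] [-50.9, -138.9]
ee [592.2 -31.3  44. ] t 6.95
[-0.0022 -0.003   0.14  ]
[ 0.0005 -0.0004 -0.0005]
[-6.000e-04 -8.000e-04  9.995e-01]
```

View pics/w3.png

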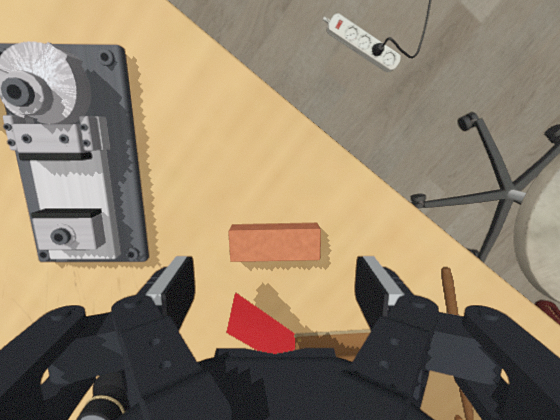

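The stone's top face is at rows 230–262, centred at (275,246) between the open fingers. Its centre is about (591,-30.5), as assumed. Next I descend and close on the ends.

move_arm:
  rows:
    - {"tx": 0, "ty": 0, "tz": 0.06, "rx": 0, "ry": 0, "rz": 0, "gripper": 0.88}
    - {"tx": 0, "ty": 0, "tz": 0.11, "rx": 0, "ry": 0, "rz": 0, "gripper": 0.88}
    - {"tx": 0, "ty": 0, "tz": 0.135, "rx": 0, "ry": 0, "rz": 0, "gripper": 0.88}
    - {"tx": 0, "ty": 0, "tz": 0.135, "rx": 0, "ry": 0, "rz": 0, "gripper": 0.8}
    - {"tx": 0, "ty": 0, "tz": 0.135, "rx": 0, "ry": 0, "rz": 0, "gripper": 0.7}
    - {"tx": 0, "ty": 0, "tz": 0.135, "rx": 0, "ry": 0, "rz": 0, "gripper": 0.5}
    - {"tx": 0, "ty": 0, "tz": 0.135, "rx": 0, "ry": 0, "rz": 0, "gripper": 0.5}
    - {"tx": 0, "ty": 0, "tz": 0.135, "rx": 0, "ry": 0, "rz": 0, "gripper": 0.5}
    - {"tx": 0, "ty": 0, "tz": 0.135, "rx": 0, "ry": 0, "rz": 0, "gripper": 0.5}
  squeeze: 30

```text
t: 7.85
ee_pos: [592.0, -31.4, 3.1]
tool_rot: [0.0, 0.946, 0.324, 0.001]
ft_force: [-0.1, 0.8, 6.6]
finger_gap: 53.2
finger_force: 32.2
```

move_arm:
  rows:
    - {"tx": 0, "ty": 0, "tz": -0.05, "rx": 0, "ry": 0, "rz": 0, "gripper": 0.5}
    - {"tx": 0, "ty": 0, "tz": -0.15, "rx": 0, "ry": 0, "rz": 0, "gripper": 0.5}
    - {"tx": 0, "ty": 0, "tz": -0.25, "rx": 0, "ry": 0, "rz": 0, "gripper": 0.5}
    - {"tx": 0, "ty": 0, "tz": -0.25, "rx": 0, "ry": 0, "rz": 0, "gripper": 0.5}

```text
t: 8.25
ee_pos: [594.5, -32.0, 82.5]
tool_rot: [0.002, 0.946, 0.324, 0.004]
ft_force: [1.2, -0.5, 0.4]
finger_gap: 52.9
finger_force: 31.9
```

Run:
```python
from stone import *
s=manip.state()
m,i=grab('wrist'); stone(m,i,s['ee_pos'][2]-3.1+14)
print(s['finger_force'],s['finger_gap']); delta([552.5,81.5,60],np.radians(-52))
```

```text
stone 62.0 [555. 349.] [ 648.  -163.6] [5.0, 24.5] [-41.0, -122.8]
stone 643.0 [535. 309.] [ 657.  -139.1] [9.8, 35.2] [16.3, -84.6]
stone 5361.5 [275. 277.] [594.  -31.7] [52.9, 30.4] [-51.3, -138.6]
31.85659110546112 52.94650045322414
ee [593.1 -31.7  80.3] t 8.3
[ 0.1245 -0.3813  0.0663]
[ 0.0014 -0.001  -0.0009]
[-0.0016 -0.0022  0.9991]
```

Run:
```python
from stone import *
m,i=grab('wrist','w4.png')
g=i.astype(int).mean(2)
for c in(250,275,300): print(c,[(r,int(g[r,c])) for r in range(244,312,2)])
c=cv2.imread('pics/w4.png')[190:340,160:400]; cv2.imwrite('pics/crop4.png',cv2.resize(c,(720,450)))
```

```text
250 [(244, 193), (246, 197), (248, 123), (250, 108), (252, 111), (254, 116), (256, 114), (258, 149), (260, 155), (262, 157), (264, 154), (266, 153), (268, 149), (270, 150), (272, 149), (274, 144), (276, 146), (278, 154), (280, 156), (282, 149), (284, 149), (286, 147), (288, 148), (290, 151), (292, 151), (294, 113), (296, 101), (298, 97), (300, 103), (302, 103), (304, 107), (306, 104), (308, 103), (310, 101)]
275 [(244, 191), (246, 191), (248, 108), (250, 113), (252, 116), (254, 113), (256, 115), (258, 152), (260, 157), (262, 150), (264, 153), (266, 156), (268, 150), (270, 151), (272, 152), (274, 153), (276, 151), (278, 153), (280, 149), (282, 153), (284, 150), (286, 154), (288, 153), (290, 152), (292, 155), (294, 156), (296, 110), (298, 104), (300, 102), (302, 102), (304, 105), (306, 105), (308, 104), (310, 102)]
300 [(244, 188), (246, 180), (248, 106), (250, 107), (252, 109), (254, 109), (256, 118), (258, 151), (260, 147), (262, 150), (264, 149), (266, 149), (268, 150), (270, 148), (272, 152), (274, 150), (276, 153), (278, 148), (280, 148), (282, 150), (284, 154), (286, 152), (288, 152), (290, 154), (292, 154), (294, 155), (296, 136), (298, 142), (300, 142), (302, 143), (304, 129), (306, 81), (308, 73), (310, 79)]
```

View pics/crop4.png

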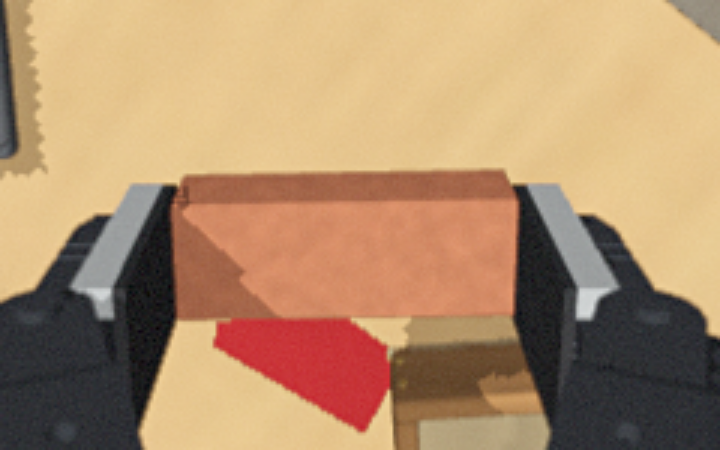

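The stone is held by its ends and looks level: top face rows 257–295, side face rows 247–257. Next I'll work out its offset in the hand.

Run:
```python
from stone import *
m=manip.camera_model('wrist'); s=manip.state(); t=s['ee_pos']; q=s['tool_rot']; r=R.from_quat([q[1],q[2],q[3],q[0]])
for v,z in((257.5,10.9),(295.5,10.9),(247.5,-3.1)):
    for u in (217.5,275,333): print(v,u,r.inv().apply(on(m,u,v,t[2]+z)-t).round(1))
delta([552.5,81.5,60],np.radians(-52))
```

```text
257.5 217.5 [ 10.2 -26.6 -10.9]
257.5 275 [ 10.1  -0.4 -10.9]
257.5 333 [ 10.1  26.1 -10.8]
295.5 217.5 [ -9.1 -27.5 -11. ]
295.5 275 [ -9.1  -0.4 -10.9]
295.5 333 [ -9.2  27.  -10.9]
247.5 217.5 [  9.6 -29.1   3.1]
247.5 275 [ 9.5 -0.4  3.1]
247.5 333 [ 9.5 28.7  3.2]
ee [591.7 -31.4  78.4] t 8.35
[ 0.1276 -0.3773  0.0608]
[ 0.0005 -0.0004 -0.0009]
[-6.000e-04 -8.000e-04  9.991e-01]
```

move_arm:
  rows:
    - {"tx": 0.04, "ty": -0.12, "tz": 0, "rx": 0, "ry": 0, "rz": 0, "gripper": 0.5}
    - {"tx": 0.08, "ty": -0.24, "tz": 0, "rx": 0, "ry": 0, "rz": 0, "gripper": 0.5}
    - {"tx": 0.11, "ty": -0.34, "tz": 0, "rx": 0, "ry": 0, "rz": 0, "gripper": 0.5}
    - {"tx": 0.126, "ty": -0.377, "tz": 0, "rx": 0, "ry": 0, "rz": 0, "gripper": 0.5}
    - {"tx": 0.126, "ty": -0.377, "tz": 0.06, "rx": 0, "ry": 0, "rz": 0, "gripper": 0.5}
    - {"tx": 0.126, "ty": -0.377, "tz": 0.11, "rx": 0, "ry": 0, "rz": 0, "gripper": 0.5}
    - {"tx": 0.126, "ty": -0.377, "tz": 0.11, "rx": 0, "ry": 0, "rz": 0, "gripper": 0.5}
    - {"tx": 0.126, "ty": -0.377, "tz": 0.11, "rx": 0, "ry": 0, "rz": 0, "gripper": 0.5}

```text
t: 9.15
ee_pos: [551.1, 80.7, 43.2]
tool_rot: [-0.0, 0.946, 0.324, -0.001]
ft_force: [0.4, -0.0, -0.1]
finger_gap: 52.6
finger_force: 31.9
```

Run:
```python
from stone import *
m,i=grab('wrist','w5.png')
c=cv2.imread('pics/w5.png')[150:350,140:410]; cv2.imwrite('pics/crop5.png',cv2.resize(c,(800,593)))
delta([552.2,81.3,19],np.radians(-52))
```

```text
ee [551.8  80.7  43.9] t 9.2
[ 0.0025 -0.0008  0.0831]
[-0.0001  0.0001 -0.0012]
[2.000e-04 1.000e-04 9.988e-01]
```

View pics/crop5.png

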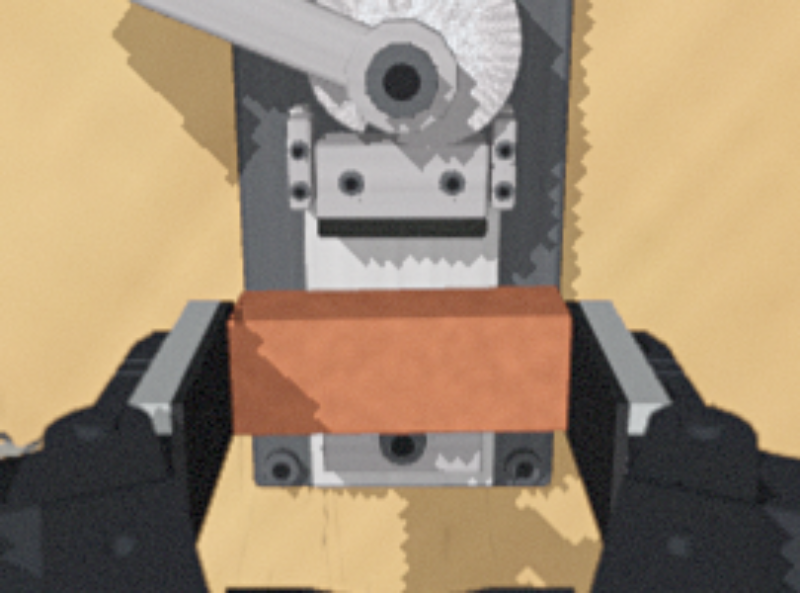

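The stone hangs square and centred over the bed, just short of the sliding jaw. I'll check the clearances by number.

Run:
```python
from hold import *
m=manip.camera_model('wrist'); z0=manip.state()['ee_pos'][2]-3.1
def k(u,v,z):
    d=on(m,140+u/2.963,150+v/2.963,z)[:2]-bed; return np.round([d@e,d@n],1)
print('pad',k(401,237,27),'pivot',k(401,80,40),'stone far bottom',k(401,291,z0),'far top',k(401,319,z0+14),'near top',k(401,432,z0+14),'L/R',k(231,375,z0+14),k(569,375,z0+14))
```

```text
pad [14.5 -0.1] pivot [45.1 -0.1] stone far bottom [ 9.4 -0. ] far top [10.4 -0. ] near top [-9.  0.] L/R [ 1.  26.6] [  0.9 -26.3]
```

move_arm:
  rows:
    - {"tx": 0.004, "ty": 0, "tz": 0.03, "rx": 0, "ry": 0, "rz": -0.001, "gripper": 0.5}
    - {"tx": 0.004, "ty": 0, "tz": 0.05, "rx": 0, "ry": 0, "rz": -0.001, "gripper": 0.5}
    - {"tx": 0.004, "ty": 0, "tz": 0.065, "rx": 0, "ry": 0, "rz": -0.001, "gripper": 0.5}
    - {"tx": 0.004, "ty": 0, "tz": 0.075, "rx": 0, "ry": 0, "rz": -0.001, "gripper": 0.5}
    - {"tx": 0.004, "ty": 0, "tz": 0.08, "rx": 0, "ry": 0, "rz": -0.001, "gripper": 0.5}
    - {"tx": 0.004, "ty": 0, "tz": 0.083, "rx": 0, "ry": 0, "rz": -0.001, "gripper": 0.5}
    - {"tx": 0.004, "ty": 0, "tz": 0.083, "rx": 0, "ry": 0, "rz": -0.001, "gripper": 0.5}

```text
t: 9.9
ee_pos: [552.6, 82.0, 19.2]
tool_rot: [0.0, 0.945, 0.326, 0.0]
ft_force: [-0.6, -0.1, -0.7]
finger_gap: 53.2
finger_force: 31.9
```

move_arm:
  rows:
    - {"tx": 0, "ty": 0, "tz": 0.003, "rx": 0, "ry": 0, "rz": 0, "gripper": 0.5}
    - {"tx": 0, "ty": 0, "tz": 0.004, "rx": 0, "ry": 0, "rz": 0, "gripper": 0.5}
    - {"tx": 0, "ty": 0, "tz": 0.004, "rx": 0, "ry": 0, "rz": 0, "gripper": 0.5}

```text
t: 10.2
ee_pos: [552.8, 82.0, 19.0]
tool_rot: [0.0, 0.945, 0.326, 0.0]
ft_force: [-3.5, -0.4, 6.8]
finger_gap: 53.1
finger_force: 32.5
```

move_arm:
  rows:
    - {"tx": 0, "ty": 0, "tz": 0, "rx": 0, "ry": 0, "rz": 0, "gripper": 0.75}
    - {"tx": 0, "ty": 0, "tz": 0, "rx": 0, "ry": 0, "rz": 0, "gripper": 0.8}
    - {"tx": 0, "ty": 0, "tz": 0, "rx": 0, "ry": 0, "rz": 0, "gripper": 0.85}
    - {"tx": 0, "ty": 0, "tz": 0, "rx": 0, "ry": 0, "rz": 0, "gripper": 0.85}
    - {"tx": 0, "ty": 0, "tz": -0.05, "rx": 0, "ry": 0, "rz": 0, "gripper": 0.85}
    - {"tx": 0, "ty": 0, "tz": -0.15, "rx": 0, "ry": 0, "rz": 0, "gripper": 0.85}
    - {"tx": 0, "ty": 0, "tz": -0.3, "rx": 0, "ry": 0, "rz": 0, "gripper": 0.7}
    - {"tx": 0, "ty": 0, "tz": -0.4, "rx": 0, "ry": 0, "rz": 0, "gripper": 0.4}
    - {"tx": 0, "ty": 0, "tz": -0.4, "rx": 0, "ry": 0, "rz": 0, "gripper": 0.3}
    - {"tx": 0, "ty": 0, "tz": -0.4, "rx": 0, "ry": 0, "rz": 0, "gripper": 0.3}

```text
t: 11.2
ee_pos: [553.2, 82.0, 139.6]
tool_rot: [0.001, 0.945, 0.326, 0.001]
ft_force: [-0.5, 0.3, -0.5]
finger_gap: 25.3
finger_force: 0.0
```

Run:
```python
from hold import *
s=manip.state(); m,i=grab('wrist','w6.png'); print(s['ee_pos'])
hsv=cv2.cvtColor(i,cv2.COLOR_RGB2HSV); g=i.astype(int).mean(2)
k=cv2.inRange(hsv,(2,90,40),(13,210,255)); c=max(cv2.findContours(k,0,2)[0],key=cv2.contourArea)
b=cv2.boxPoints(cv2.minAreaRect(c)); print(b.round(0).tolist())
for x in b:
    d=on(m,*x,30)[:2]-bed; print(np.round([d@e,d@n],1))
# knob: black blob
k=cv2.inRange(hsv,(0,0,0),(180,255,45)); k[230:]=0
for c in cv2.findContours(k,0,2)[0]:
    if cv2.contourArea(c)>120: print(cv2.contourArea(c),cv2.boundingRect(c),cv2.minAreaRect(c))
cam=np.array(m['pose']); print(cam[:3,3])
P=np.array(m['pose']); f=210/np.tan(np.radians(m['fovy'])/2)
def proj(w):
    x=P[:3,:3].T@(np.array(w)-P[:3,3]); a=np.array([x[0],-x[1]])/-x[2]; a=a*(1+m['k1']*(a@a)); return (a*f+[m['cx'],m['cy']]).round()
piv=bed+45*e
for L in(.1,.2,.3,.4):
    a=yaw+np.radians(80)-L; kn=piv+75*np.array([np.cos(a),np.sin(a)]); print(L,kn.round(1),proj([*kn,67]),proj([*kn,36]))
```

```text
[553.20770402  82.00057678 139.5718811 ]
[[242.0, 197.0], [306.0, 196.0], [306.0, 222.0], [242.0, 223.0]]
[14.8 27.7]
[ 15.8 -25.6]
[ -6.7 -26.6]
[-7.8 27.8]
431.5 (162, 112, 29, 21) ((176.0, 122.0), (20.0, 28.0), 90.0)
10663.5 (21, 88, 152, 125) ((93.17556762695312, 150.07203674316406), (146.93576049804688, 78.99517059326172), 22.30620574951172)
1916.5 (45, 11, 84, 56) ((88.53401184082031, 38.22385787963867), (86.66641235351562, 37.566062927246094), 30.65066909790039)
[605.06318435 123.48802433 282.23477385]
0.1 [558.5 177.7] [168. 135.] [181. 134.]
0.2 [565.6 180.2] [170. 124.] [183. 124.]
0.3 [572.8 182. ] [174. 113.] [187. 115.]
0.4 [580.3 183. ] [179. 102.] [191. 106.]
```

The stone is seated: centre roughly (2,1) in the bed frame, and square. The knob image gives the lever at about 0.21. The stop face is ambiguous from the oblique view, so I'll take one look from directly above it.

Run:
```python
from h import *
delta([489.2,32,60],np.radians(-52))
```

```text
ee [552.2  82.1 138.1] t 11.25
[-0.2681  0.0022  0.2603]
[-0.      0.      0.0001]
[-0.     -0.     -0.9999]
```

move_arm:
  rows:
    - {"tx": -0.13, "ty": 0, "tz": 0.05, "rx": 0, "ry": 0, "rz": 0, "gripper": 0}
    - {"tx": -0.268, "ty": 0, "tz": 0.12, "rx": 0, "ry": 0, "rz": 0, "gripper": 0}
    - {"tx": -0.268, "ty": 0, "tz": 0.25, "rx": 0, "ry": 0, "rz": 0, "gripper": 0}
    - {"tx": -0.268, "ty": 0, "tz": 0.26, "rx": 0, "ry": 0, "rz": 0, "gripper": 0}
    - {"tx": -0.268, "ty": 0, "tz": 0.26, "rx": 0, "ry": 0, "rz": 0, "gripper": 0}
    - {"tx": -0.268, "ty": 0, "tz": 0.26, "rx": 0, "ry": 0, "rz": 0, "gripper": 0}

```text
t: 11.85
ee_pos: [490.5, 32.6, 61.0]
tool_rot: [0.0, 0.945, 0.326, 0.001]
ft_force: [0.5, 0.2, 0.3]
finger_gap: -0.3
finger_force: 0.0
```

Run:
```python
from hold import *
m,i=grab('wrist','w7.png'); pickle.dump(m,open('w7.pkl','wb'))
P=np.array(m['pose']); f=210/np.tan(np.radians(m['fovy'])/2)
def proj(l,z):
    w=np.array([*(bed+l[0]*e+l[1]*n),z]); x=P[:3,:3].T@(w-P[:3,3]); a=np.array([x[0],-x[1]])/-x[2]; a=a*(1+m['k1']*(a@a)); return a*f+[m['cx'],m['cy']]
print('cam local',(P[:2,3]-bed)@e,(P[:2,3]-bed)@n,P[2,3])
for z in(16,27,30): print(z,[(x,proj((x,0),z).round(1).tolist()) for x in(-14,-12,-10,8,12,14)])
u,v=proj((-5,0),27).astype(int); print(u,v)
x0,y0=max(u-70,0),max(v-60,0); print('crop org',x0,y0)
c=cv2.imread('pics/w7.png')[y0:y0+100,x0:x0+140]; cv2.imwrite('pics/crop7.png',cv2.resize(c,None,fx=5.5,fy=5.5,interpolation=cv2.INTER_CUBIC))
g=i.astype(int)
for col in(u-8,u+8): print(col,[(r,*map(int,g[r,col])) for r in range(max(0,v-45),v+35)])
```

```text
cam local -10.978730966683257 0.30812078312370206 203.53442999253053
16 [(-14, [275.0, 134.7]), (-12, [275.0, 131.2]), (-10, [275.0, 127.6]), (8, [275.0, 94.6]), (12, [275.0, 87.0]), (14, [275.0, 83.1])]
27 [(-14, [275.0, 135.1]), (-12, [275.0, 131.3]), (-10, [275.0, 127.5]), (8, [275.0, 92.3]), (12, [275.1, 84.2]), (14, [275.1, 80.1])]
30 [(-14, [275.0, 135.2]), (-12, [275.0, 131.4]), (-10, [275.0, 127.5]), (8, [275.1, 91.7]), (12, [275.1, 83.4]), (14, [275.1, 79.2])]
275 117
crop org 205 57
267 [(72, 136, 133, 137), (73, 70, 71, 67), (74, 50, 49, 44), (75, 52, 54, 47), (76, 50, 46, 48), (77, 49, 45, 49), (78, 48, 53, 51), (79, 47, 51, 45), (80, 18, 26, 20), (81, 8, 12, 15), (82, 43, 34, 27), (83, 142, 81, 57), (84, 212, 135, 99), (85, 204, 130, 91), (86, 202, 132, 95), (87, 199, 129, 93), (88, 198, 124, 90), (89, 196, 124, 91), (90, 196, 124, 88), (91, 196, 122, 87), (92, 199, 126, 93), (93, 197, 126, 93), (94, 196, 124, 88), (95, 201, 131, 97), (96, 200, 129, 95), (97, 200, 128, 91), (98, 203, 132, 98), (99, 199, 126, 91), (100, 198, 126, 92), (101, 200, 128, 95), (102, 199, 128, 
[... 1987 characters left out ...]
(119, 201, 128, 95), (120, 203, 130, 94), (121, 198, 124, 88), (122, 152, 88, 62), (123, 117, 90, 82), (124, 165, 169, 168), (125, 165, 164, 166), (126, 165, 163, 164), (127, 161, 160, 161), (128, 163, 162, 163), (129, 165, 163, 163), (130, 166, 162, 164), (131, 166, 165, 165), (132, 166, 165, 165), (133, 143, 140, 142), (134, 71, 71, 67), (135, 45, 41, 41), (136, 52, 58, 47), (137, 42, 47, 44), (138, 42, 45, 39), (139, 97, 98, 98), (140, 187, 186, 188), (141, 191, 191, 192), (142, 187, 183, 186), (143, 185, 182, 183), (144, 188, 186, 188), (145, 188, 185, 187), (146, 184, 181, 182), (147, 183, 182, 183), (148, 179, 177, 178), (149, 182, 180, 182), (150, 191, 189, 191), (151, 183, 179, 181)]
```

View pics/crop7.png

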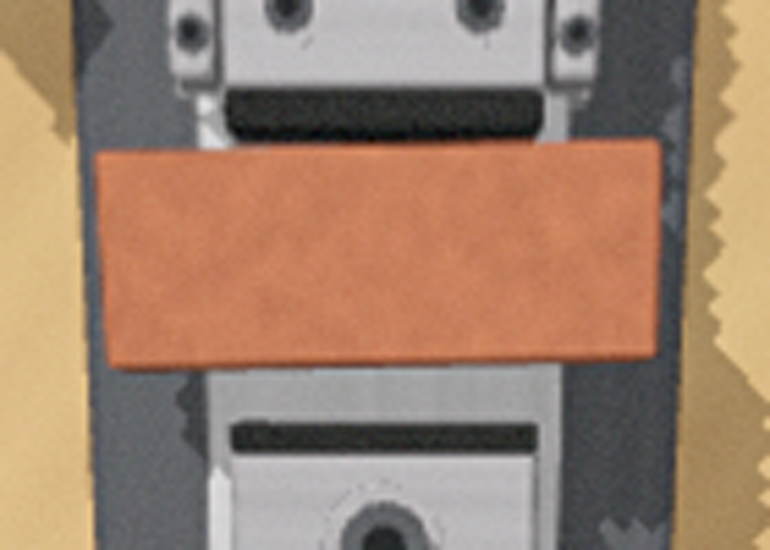

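The overhead view, in crop pixels, shows the stone square between the jaws. The stop face is at image row ~133, which gives x ≈ -13.0, and the pad face at row ~80 gives 14.2. Contact should come at lever ≈1.8, so I'll aim for about 2.1, a squeeze of roughly 1.3–1.7 mm. Next I go to the knob.

Run:
```python
from h import *
delta([566.4,180.6,125],np.radians(15.7))
```

```text
ee [490.9  32.6  61.4] t 11.9
[ 0.5027 -0.2329 -0.2117]
[ 8.000e-04 -1.000e-04 -3.758e-01]
[-1.000e-04 -9.000e-04  6.242e-01]
```

move_arm:
  rows:
    - {"tx": 0, "ty": 0, "tz": -0.12, "rx": 0, "ry": 0, "rz": 0, "gripper": 0.45}
    - {"tx": 0.1, "ty": -0.05, "tz": -0.22, "rx": 0, "ry": 0, "rz": -0.04, "gripper": 0.45}
    - {"tx": 0.2, "ty": -0.1, "tz": -0.22, "rx": 0, "ry": 0, "rz": -0.08, "gripper": 0.45}
    - {"tx": 0.3, "ty": -0.15, "tz": -0.22, "rx": 0, "ry": 0, "rz": -0.13, "gripper": 0.45}
    - {"tx": 0.4, "ty": -0.2, "tz": -0.22, "rx": 0, "ry": 0, "rz": -0.18, "gripper": 0.45}
    - {"tx": 0.503, "ty": -0.233, "tz": -0.212, "rx": 0, "ry": 0, "rz": -0.23, "gripper": 0.45}
    - {"tx": 0.503, "ty": -0.233, "tz": -0.212, "rx": 0, "ry": 0, "rz": -0.28, "gripper": 0.45}
    - {"tx": 0.503, "ty": -0.233, "tz": -0.212, "rx": 0, "ry": 0, "rz": -0.33, "gripper": 0.45}
    - {"tx": 0.503, "ty": -0.233, "tz": -0.212, "rx": 0, "ry": 0, "rz": -0.376, "gripper": 0.45}
    - {"tx": 0.503, "ty": -0.233, "tz": -0.212, "rx": 0, "ry": 0, "rz": -0.376, "gripper": 0.45}
    - {"tx": 0.503, "ty": -0.233, "tz": -0.212, "rx": 0, "ry": 0, "rz": -0.376, "gripper": 0.45}

```text
t: 13.0
ee_pos: [565.7, 180.9, 124.7]
tool_rot: [0.001, 0.605, 0.796, 0.001]
ft_force: [0.6, 0.3, 0.2]
finger_gap: 38.0
finger_force: 0.0
```

Run:
```python
from h import *
m,i=grab('wrist','w8.png'); s=manip.state()
hsv=cv2.cvtColor(i,cv2.COLOR_RGB2HSV)
k=cv2.inRange(hsv,(0,0,0),(180,255,60))
P=np.array(m['pose']); f=210/np.tan(np.radians(m['fovy'])/2)
for z in (67,36):
    w=np.array([566.4,180.6,z]);x=P[:3,:3].T@(w-P[:3,3]); a=np.array([x[0],-x[1]])/-x[2]; a=a*(1+m['k1']*(a@a)); print(z,a*f+[m['cx'],m['cy']],'px/mm',f/-x[2])
for c in cv2.findContours(k,0,2)[0]:
    if 100<cv2.contourArea(c): print(cv2.contourArea(c),cv2.boundingRect(c))
for r in(205,225,245,265): print(r,[(c0,int(i[r,c0].mean())) for c0 in range(245,306,4)])
delta([566.4,180.6,42],np.radians(15.7))
```

```text
67 [273.99887435 231.52200923] px/mm 1.4741146362819884
36 [273.99740927 218.80583703] px/mm 1.2907103820896975
51265.5 (0, 250, 560, 170)
395.0 (265, 213, 20, 27)
1188.5 (295, 89, 39, 40)
12034.5 (157, 51, 92, 146)
205 [(245, 177), (249, 177), (253, 179), (257, 178), (261, 179), (265, 178), (269, 182), (273, 179), (277, 181), (281, 178), (285, 176), (289, 180), (293, 179), (297, 180), (301, 181), (305, 182)]
225 [(245, 181), (249, 178), (253, 184), (257, 182), (261, 181), (265, 33), (269, 35), (273, 44), (277, 45), (281, 30), (285, 187), (289, 182), (293, 176), (297, 178), (301, 182), (305, 180)]
245 [(245, 135), (249, 137), (253, 133), (257, 134), (261, 134), (265, 179), (269, 185), (273, 179), (277, 182), (281, 154), (285, 147), (289, 185), (293, 181), (297, 182), (301, 183), (305, 181)]
265 [(245, 71), (249, 66), (253, 76), (257, 68), (261, 70), (265, 66), (269, 186), (273, 177), (277, 180), (281, 98), (285, 95), (289, 96), (293, 95), (297, 178), (301, 177), (305, 173)]
ee [565.6 180.8 124.5] t 13.05
[-0.0013  0.0021  0.2749]
[ 0.0004  0.0001 -0.0009]
[ 1.000e-04 -7.000e-04  9.991e-01]
```

The knob spans columns 265–284 and rows 213–240, exactly where predicted. I descend around it and close to a loose 20 mm.

move_arm:
  rows:
    - {"tx": -0.001, "ty": 0.002, "tz": 0.1, "rx": 0, "ry": 0, "rz": 0, "gripper": 0.45}
    - {"tx": -0.001, "ty": 0.002, "tz": 0.2, "rx": 0, "ry": 0, "rz": 0, "gripper": 0.45}
    - {"tx": -0.001, "ty": 0.002, "tz": 0.25, "rx": 0, "ry": 0, "rz": 0, "gripper": 0.45}
    - {"tx": -0.001, "ty": 0.002, "tz": 0.272, "rx": 0, "ry": 0, "rz": 0, "gripper": 0.3}
    - {"tx": -0.001, "ty": 0.002, "tz": 0.272, "rx": 0, "ry": 0, "rz": 0, "gripper": 0.235}
    - {"tx": -0.001, "ty": 0.002, "tz": 0.272, "rx": 0, "ry": 0, "rz": 0, "gripper": 0.235}
    - {"tx": -0.001, "ty": 0.002, "tz": 0.272, "rx": 0, "ry": 0, "rz": 0, "gripper": 0.235}

```text
t: 13.75
ee_pos: [566.9, 180.5, 43.5]
tool_rot: [0.001, 0.604, 0.797, 0.001]
ft_force: [-0.3, 0.6, -0.3]
finger_gap: 20.4
finger_force: 0.0
```

```bash
cat > arc.py <<'E'
from hold import *
import sys
# rows moving TCP on the 75 mm circle, lever L -> list; tool yaw tangent
s=manip.state(); q=s['tool_rot']; r=R.from_quat([q[1],q[2],q[3],q[0]]); piv=bed+45*e
d=s['ee_pos'][:2]-piv; a0=np.arctan2(d[1],d[0]); print('t',s['t'],'tcp',s['ee_pos'].round(1),'radius',np.linalg.norm(d).round(2),'tcp lever',round(yaw+np.radians(80)-a0,4),'gap',s['finger_gap'],'ft',s['ft_force'].round(1))
for L in map(float,sys.argv[1:]):
    a=yaw+np.radians(80)-L; p=np.array([*(piv+75*np.array([np.cos(a),np.sin(a)])),43]); ty=a-np.pi/2
    y=np.array([np.cos(ty),np.sin(ty),0]); z=np.array([0,0,-1.]); t=R.from_matrix(np.c_[np.cross(y,z),y,z])
    print(L,(r.inv().apply(p-s['ee_pos'])/300).round(3),((r.inv()*t).as_rotvec()/np.pi).round(3))
E
python3 arc.py .3 .4 .5 .6 .7 .8 .9 1. 1.1 1.2
```

```text
t 13.75 tcp [566.9 180.5  43.5] radius 74.9 tcp lever 0.2183 gap 20.381765872693567 ft [-0.3  0.6 -0.3]
0.3 [-0.001  0.02   0.002] [0.001 0.    0.027]
0.4 [-0.004  0.045  0.002] [0.001 0.    0.059]
0.5 [-0.01   0.069  0.002] [0.001 0.    0.091]
0.6 [-0.018  0.093  0.002] [ 0.001 -0.     0.123]
0.7 [-0.029  0.116  0.002] [ 0.001 -0.     0.155]
0.8 [-0.041  0.137  0.002] [ 0.001 -0.     0.187]
0.9 [-0.056  0.157  0.002] [ 0.001 -0.     0.218]
1.0 [-0.073  0.176  0.002] [ 0.001 -0.     0.25 ]
1.1 [-0.092  0.193  0.002] [ 0.001 -0.     0.282]
1.2 [-0.112  0.207  0.002] [ 0.001 -0.     0.314]
```

move_arm:
  rows:
    - {"tx": -0.001, "ty": 0.02, "tz": 0.002, "rx": 0, "ry": 0, "rz": 0.027, "gripper": 0.235}
    - {"tx": -0.004, "ty": 0.045, "tz": 0.002, "rx": 0, "ry": 0, "rz": 0.059, "gripper": 0.235}
    - {"tx": -0.01, "ty": 0.069, "tz": 0.002, "rx": 0, "ry": 0, "rz": 0.091, "gripper": 0.235}
    - {"tx": -0.018, "ty": 0.093, "tz": 0.002, "rx": 0, "ry": 0, "rz": 0.123, "gripper": 0.235}
    - {"tx": -0.029, "ty": 0.116, "tz": 0.002, "rx": 0, "ry": 0, "rz": 0.155, "gripper": 0.235}
    - {"tx": -0.041, "ty": 0.137, "tz": 0.002, "rx": 0, "ry": 0, "rz": 0.187, "gripper": 0.235}
    - {"tx": -0.056, "ty": 0.157, "tz": 0.002, "rx": 0, "ry": 0, "rz": 0.218, "gripper": 0.235}
    - {"tx": -0.073, "ty": 0.176, "tz": 0.002, "rx": 0, "ry": 0, "rz": 0.25, "gripper": 0.235}
    - {"tx": -0.092, "ty": 0.193, "tz": 0.002, "rx": 0, "ry": 0, "rz": 0.282, "gripper": 0.235}
    - {"tx": -0.112, "ty": 0.207, "tz": 0.002, "rx": 0, "ry": 0, "rz": 0.314, "gripper": 0.235}

```text
t: 14.75
ee_pos: [634.9, 165.2, 42.4]
tool_rot: [-0.0, 0.91, 0.414, 0.0]
ft_force: [-1.5, 1.5, 0.5]
finger_gap: 20.3
finger_force: 1.2
```

```bash
python3 arc.py 1.3 1.4 1.5 1.6 1.7 1.75 1.8
```

```text
t 14.75 tcp [634.9 165.2  42.4] radius 74.48 tcp lever 1.1893 gap 20.29175054656713 ft [-1.5  1.5  0.5]
1.3 [ 0.001  0.028 -0.002] [-0.   -0.    0.03]
1.4 [-0.003  0.052 -0.002] [-0.    -0.     0.062]
1.5 [-0.009  0.077 -0.002] [-0.    -0.     0.094]
1.6 [-0.018  0.1   -0.002] [-0.    -0.     0.126]
1.7 [-0.028  0.123 -0.002] [-0.    -0.     0.158]
1.75 [-0.035  0.133 -0.002] [-0.    -0.     0.174]
1.8 [-0.041  0.144 -0.002] [-0.   -0.    0.19]
```

move_arm:
  rows:
    - {"tx": 0.001, "ty": 0.028, "tz": -0.002, "rx": 0, "ry": 0, "rz": 0.03, "gripper": 0.235}
    - {"tx": -0.003, "ty": 0.052, "tz": -0.002, "rx": 0, "ry": 0, "rz": 0.062, "gripper": 0.235}
    - {"tx": -0.009, "ty": 0.077, "tz": -0.002, "rx": 0, "ry": 0, "rz": 0.094, "gripper": 0.235}
    - {"tx": -0.018, "ty": 0.1, "tz": -0.002, "rx": 0, "ry": 0, "rz": 0.126, "gripper": 0.235}
    - {"tx": -0.028, "ty": 0.123, "tz": -0.002, "rx": 0, "ry": 0, "rz": 0.158, "gripper": 0.235}
    - {"tx": -0.041, "ty": 0.144, "tz": -0.002, "rx": 0, "ry": 0, "rz": 0.19, "gripper": 0.235}
    - {"tx": -0.041, "ty": 0.144, "tz": -0.002, "rx": 0, "ry": 0, "rz": 0.19, "gripper": 0.235}

```text
t: 15.45
ee_pos: [659.8, 126.8, 42.8]
tool_rot: [0.0, 0.992, 0.129, 0.0]
ft_force: [0.1, 0.2, 0.2]
finger_gap: 20.2
finger_force: 0.0
```

```bash
python3 arc.py 1.85 1.9 1.95 2.0 2.05 2.1 2.13
python3 - <<'E'
from hold import *
m,i=grab('wrist','w9.png'); pickle.dump(m,open('w9.pkl','wb'))
P=np.array(m['pose']); f=210/np.tan(np.radians(m['fovy'])/2)
def proj(l,z):
    w=np.array([*(bed+l[0]*e+l[1]*n),z]); x=P[:3,:3].T@(w-P[:3,3]); a=np.array([x[0],-x[1]])/-x[2]; a=a*(1+m['k1']*(a@a)); return a*f+[m['cx'],m['cy']]
print(proj((-13,0),27),proj((7,0),30),proj((45,0),40))
E
```

```text
t 15.45 tcp [659.8 126.8  42.8] radius 75.2 tcp lever 1.8109 gap 20.173971302301386 ft [0.1 0.2 0.2]
1.85 [-0.001  0.01  -0.001] [ 0.    -0.     0.016]
1.9 [-0.002  0.022 -0.001] [ 0.    -0.     0.032]
1.95 [-0.003  0.035 -0.001] [ 0.    -0.     0.048]
2.0 [-0.006  0.047 -0.001] [ 0.    -0.     0.064]
2.05 [-0.008  0.059 -0.001] [ 0.   -0.    0.08]
2.1 [-0.012  0.071 -0.001] [ 0.    -0.     0.096]
2.13 [-0.014  0.078 -0.001] [ 0.    -0.     0.105]
[309.89379122 439.51374985] [298.66774908 420.86218046] [274.84129363 387.33716231]
```

move_arm:
  rows:
    - {"tx": -0.001, "ty": 0.01, "tz": -0.001, "rx": 0, "ry": 0, "rz": 0.016, "gripper": 0.235}
    - {"tx": -0.002, "ty": 0.022, "tz": -0.001, "rx": 0, "ry": 0, "rz": 0.032, "gripper": 0.235}
    - {"tx": -0.003, "ty": 0.035, "tz": -0.001, "rx": 0, "ry": 0, "rz": 0.048, "gripper": 0.235}
    - {"tx": -0.006, "ty": 0.047, "tz": -0.001, "rx": 0, "ry": 0, "rz": 0.064, "gripper": 0.235}
    - {"tx": -0.008, "ty": 0.059, "tz": -0.001, "rx": 0, "ry": 0, "rz": 0.08, "gripper": 0.235}

```text
t: 16.0
ee_pos: [662.0, 110.5, 43.0]
tool_rot: [-0.0, 1.0, 0.006, 0.001]
ft_force: [1.5, 2.6, -1.0]
finger_gap: 20.0
finger_force: 1.3
```

```bash
python3 arc.py 2.07 2.09 2.11
```

```text
t 16.0 tcp [662.  110.5  43. ] radius 75.17 tcp lever 2.0293 gap 20.004435528708562 ft [ 1.5  2.6 -1. ]
2.07 [-0.001  0.01  -0.   ] [-0.    -0.001  0.007]
2.09 [-0.001  0.015 -0.   ] [-0.    -0.001  0.014]
2.11 [-0.001  0.02  -0.   ] [-0.    -0.001  0.02 ]
```

The force has risen from about 2.1 to 3 N, so it's beginning to clamp. A small last step, then open, lift clear and check.

move_arm:
  rows:
    - {"tx": -0.001, "ty": 0.009, "tz": 0, "rx": 0, "ry": 0, "rz": 0.007, "gripper": 0.235}
    - {"tx": -0.001, "ty": 0.018, "tz": 0, "rx": 0, "ry": 0, "rz": 0.018, "gripper": 0.235}
    - {"tx": -0.001, "ty": 0.018, "tz": 0, "rx": 0, "ry": 0, "rz": 0.018, "gripper": 0.235}
    - {"tx": -0.001, "ty": 0.018, "tz": 0, "rx": 0, "ry": 0, "rz": 0.018, "gripper": 0.235}

```text
t: 16.4
ee_pos: [661.8, 104.4, 43.0]
tool_rot: [-0.0, 1.0, -0.022, 0.001]
ft_force: [2.4, 2.7, -0.3]
finger_gap: 19.9
finger_force: 0.9
```

```bash
python3 arc.py
```

```text
t 16.4 tcp [661.8 104.4  43. ] radius 75.06 tcp lever 2.111 gap 19.943944998296494 ft [ 2.4  2.7 -0.3]
```

move_arm:
  rows:
    - {"tx": 0, "ty": 0, "tz": 0, "rx": 0, "ry": 0, "rz": 0, "gripper": 0.45}
    - {"tx": 0, "ty": 0, "tz": 0, "rx": 0, "ry": 0, "rz": 0, "gripper": 0.45}
    - {"tx": 0, "ty": 0, "tz": 0, "rx": 0, "ry": 0, "rz": 0, "gripper": 0.45}
    - {"tx": 0, "ty": 0, "tz": -0.08, "rx": 0, "ry": 0, "rz": 0, "gripper": 0.45}
    - {"tx": 0, "ty": 0, "tz": -0.2, "rx": 0, "ry": 0, "rz": 0, "gripper": 0.45}
    - {"tx": 0, "ty": 0, "tz": -0.3, "rx": 0, "ry": 0, "rz": 0, "gripper": 0.45}

```text
t: 17.0
ee_pos: [661.0, 104.0, 133.3]
tool_rot: [0.0, 1.0, -0.023, -0.0]
ft_force: [0.5, -0.1, 0.8]
finger_gap: 38.4
finger_force: 0.0
```

Run:
```python
from h import *
delta([489.2,32,130],np.radians(-52))
```

```text
ee [661.  104.  133.3] t 17.0
[-0.5611  0.2662  0.0115]
[ 0.000e+00  2.000e-04 -2.258e-01]
[ 2.000e-04 -0.000e+00  7.742e-01]
```

move_arm:
  rows:
    - {"tx": -0.14, "ty": 0.07, "tz": 0, "rx": 0, "ry": 0, "rz": -0.045, "gripper": 0.2}
    - {"tx": -0.28, "ty": 0.13, "tz": 0, "rx": 0, "ry": 0, "rz": -0.09, "gripper": 0}
    - {"tx": -0.42, "ty": 0.2, "tz": 0, "rx": 0, "ry": 0, "rz": -0.135, "gripper": 0}
    - {"tx": -0.561, "ty": 0.266, "tz": 0.01, "rx": 0, "ry": 0, "rz": -0.18, "gripper": 0}
    - {"tx": -0.561, "ty": 0.266, "tz": 0.13, "rx": 0, "ry": 0, "rz": -0.226, "gripper": 0}
    - {"tx": -0.561, "ty": 0.266, "tz": 0.24, "rx": 0, "ry": 0, "rz": -0.226, "gripper": 0}
    - {"tx": -0.561, "ty": 0.266, "tz": 0.24, "rx": 0, "ry": 0, "rz": -0.226, "gripper": 0}
    - {"tx": -0.561, "ty": 0.266, "tz": 0.24, "rx": 0, "ry": 0, "rz": -0.226, "gripper": 0}
    - {"tx": -0.561, "ty": 0.266, "tz": 0.24, "rx": 0, "ry": 0, "rz": -0.226, "gripper": 0}

```text
t: 17.9
ee_pos: [490.8, 32.1, 61.8]
tool_rot: [0.001, 0.945, 0.326, 0.001]
ft_force: [-0.1, 0.0, -0.7]
finger_gap: 0.1
finger_force: 0.0
```

Run:
```python
from hold import *
m,i=grab('wrist','w10.png'); print(manip.state()['ee_pos'])
P=np.array(m['pose']); f=210/np.tan(np.radians(m['fovy'])/2)
def proj(l,z):
    w=np.array([*(bed+l[0]*e+l[1]*n),z]); x=P[:3,:3].T@(w-P[:3,3]); a=np.array([x[0],-x[1]])/-x[2]; a=a*(1+m['k1']*(a@a)); return a*f+[m['cx'],m['cy']]
print('cam local',(P[:2,3]-bed)@e,(P[:2,3]-bed)@n,P[2,3])
for z in(27,30): print(z,[(x,proj((x,0),z).round(1).tolist()) for x in(-14,-12,-3,5,7,9)])
g=i.astype(int)
for col in(267,283): print(col,[(r,*map(int,g[r,col][[0,2]])) for r in range(80,150)])
hsv=cv2.cvtColor(i,cv2.COLOR_RGB2HSV); k=cv2.inRange(hsv,(2,90,40),(13,210,255)); c=max(cv2.findContours(k,0,2)[0],key=cv2.contourArea)
for x in cv2.boxPoints(cv2.minAreaRect(c)):
    d=on(m,*x,30)[:2]-bed; print(x.round(1),np.round([d@e,d@n],1))
```

```text
[490.96290963  32.12505586  61.87157073]
cam local -11.09094660452598 -0.23803436399613448 204.36875435576022
27 [(-14, [273.7, 135.0]), (-12, [273.7, 131.3]), (-3, [273.7, 114.1]), (5, [273.7, 98.5]), (7, [273.7, 94.5]), (9, [273.7, 90.5])]
30 [(-14, [273.7, 135.1]), (-12, [273.7, 131.3]), (-3, [273.7, 113.9]), (5, [273.7, 97.9]), (7, [273.7, 93.9]), (9, [273.7, 89.8])]
267 [(80, 189, 189), (81, 189, 190), (82, 189, 190), (83, 190, 189), (84, 188, 188), (85, 190, 190), (86, 191, 189), (87, 191, 191), (88, 183, 183), (89, 75, 78), (90, 39, 32), (91, 48, 47), (92, 38, 43), (93, 39, 40), (94, 117, 51), (95, 207, 94), (96, 203, 94), (97, 199, 86), (98, 199, 92), (99, 194, 85), (100, 197, 94), (101, 195, 86), (102, 194, 86), (103, 196, 90), (104, 198, 92), (105, 197, 91), (106, 199, 94), (107, 200, 87), (108, 203, 97), (109, 201, 90), (110, 200, 93), (111, 199, 92), (112, 197, 91), (113, 196, 88), (114, 197, 89), (115, 198, 91), (116, 198, 90), (117, 198, 87), (118, 198, 92), (119, 199, 91), (120, 195, 85), (121, 200, 92), (122, 202, 93), (123, 203, 95), (124, 201, 89), (125, 201, 95), (
[... 904 characters left out ...]
, (113, 200, 92), (114, 202, 94), (115, 203, 95), (116, 204, 97), (117, 201, 90), (118, 199, 88), (119, 202, 98), (120, 203, 96), (121, 200, 94), (122, 199, 93), (123, 198, 93), (124, 196, 92), (125, 198, 94), (126, 195, 86), (127, 196, 90), (128, 197, 87), (129, 201, 93), (130, 201, 94), (131, 203, 93), (132, 190, 86), (133, 144, 60), (134, 60, 37), (135, 28, 33), (136, 14, 18), (137, 45, 49), (138, 51, 49), (139, 101, 99), (140, 189, 188), (141, 193, 192), (142, 186, 186), (143, 185, 185), (144, 186, 186), (145, 187, 188), (146, 185, 181), (147, 181, 182), (148, 180, 181), (149, 186, 183)]
[221.  94.] [ 6.9 27.7]
[323.  94.] [  6.9 -25.9]
[323. 134.] [-13.4 -26.8]
[221. 134.] [-13.4  28.7]
```

The stone bears on the stop with no gap, centred at about y = 0.9. The facing shows only about 0.5–1.1 mm of squeeze, so I'll turn the lever another 0.16 rad for margin.

Run:
```python
from h import *
delta([661.8,105.5,130],np.radians(-92))
```

```text
ee [491.   32.1  61.9] t 17.95
[ 0.5996  0.1586 -0.2257]
[ 0.0004 -0.0008  0.2224]
[ 1.000e-03  5.000e-04 -7.776e-01]
```

move_arm:
  rows:
    - {"tx": 0, "ty": 0, "tz": -0.15, "rx": 0, "ry": 0, "rz": 0, "gripper": 0.45}
    - {"tx": 0.12, "ty": 0.03, "tz": -0.226, "rx": 0, "ry": 0, "rz": 0.045, "gripper": 0.45}
    - {"tx": 0.26, "ty": 0.07, "tz": -0.226, "rx": 0, "ry": 0, "rz": 0.09, "gripper": 0.45}
    - {"tx": 0.4, "ty": 0.11, "tz": -0.226, "rx": 0, "ry": 0, "rz": 0.135, "gripper": 0.45}
    - {"tx": 0.53, "ty": 0.14, "tz": -0.226, "rx": 0, "ry": 0, "rz": 0.18, "gripper": 0.45}
    - {"tx": 0.6, "ty": 0.159, "tz": -0.226, "rx": 0, "ry": 0, "rz": 0.222, "gripper": 0.45}
    - {"tx": 0.6, "ty": 0.159, "tz": -0.226, "rx": 0, "ry": 0, "rz": 0.222, "gripper": 0.45}
    - {"tx": 0.6, "ty": 0.159, "tz": -0.226, "rx": 0, "ry": 0, "rz": 0.222, "gripper": 0.45}

```text
t: 18.75
ee_pos: [660.7, 105.8, 128.6]
tool_rot: [0.0, 1.0, -0.015, 0.0]
ft_force: [-0.1, 0.5, -0.7]
finger_gap: 38.6
finger_force: 0.0
```

Run:
```python
from hold import *
m,i=grab('wrist','w11.png'); P=np.array(m['pose']); f=210/np.tan(np.radians(m['fovy'])/2)
k=cv2.inRange(cv2.cvtColor(i,cv2.COLOR_RGB2HSV),(0,0,0),(180,255,60))
for c in cv2.findContours(k,0,2)[0]:
    b=cv2.boundingRect(c)
    if 100<cv2.contourArea(c) and abs(b[0]-270)<40: print(cv2.contourArea(c),b)
piv=bed+45*e
for L in(2.0,2.04,2.08,2.12):
    a=yaw+np.radians(80)-L; kn=piv+75*np.array([np.cos(a),np.sin(a)]); o=[]
    for z in(67,36):
        x=P[:3,:3].T@(np.array([*kn,z])-P[:3,3]); q=np.array([x[0],-x[1]])/-x[2]; o.append((q*(1+m['k1']*(q@q))*f+[m['cx'],m['cy']]).round(1).tolist())
    print(L,o)
delta([661.8,105.3,43],np.radians(-92.5))
```

```text
363.0 (264, 210, 19, 26)
2.0 [[266.2, 227.1], [267.2, 215.1]]
2.04 [[270.5, 226.8], [271.0, 214.8]]
2.08 [[274.9, 226.7], [274.9, 214.7]]
2.12 [[279.2, 226.7], [278.7, 214.8]]
ee [660.1 105.5 128.5] t 18.8
[0.0059 0.0004 0.2849]
[0.0001 0.0001 0.0039]
[-1.000e-04  1.000e-04 -9.961e-01]
```

move_arm:
  rows:
    - {"tx": 0.006, "ty": 0, "tz": 0.1, "rx": 0, "ry": 0, "rz": 0.004, "gripper": 0.45}
    - {"tx": 0.006, "ty": 0, "tz": 0.2, "rx": 0, "ry": 0, "rz": 0.004, "gripper": 0.45}
    - {"tx": 0.006, "ty": 0, "tz": 0.26, "rx": 0, "ry": 0, "rz": 0.004, "gripper": 0.45}
    - {"tx": 0.006, "ty": 0, "tz": 0.285, "rx": 0, "ry": 0, "rz": 0.004, "gripper": 0.3}
    - {"tx": 0.006, "ty": 0, "tz": 0.285, "rx": 0, "ry": 0, "rz": 0.004, "gripper": 0.235}
    - {"tx": 0.006, "ty": 0, "tz": 0.285, "rx": 0, "ry": 0, "rz": 0.004, "gripper": 0.235}
    - {"tx": 0.006, "ty": 0, "tz": 0.285, "rx": 0, "ry": 0, "rz": 0.004, "gripper": 0.235}

```text
t: 19.5
ee_pos: [663.7, 105.4, 44.5]
tool_rot: [-0.0, 1.0, -0.023, 0.001]
ft_force: [0.5, 0.5, 0.3]
finger_gap: 20.4
finger_force: 0.0
```

```bash
python3 arc.py 2.13 2.17 2.21 2.245
```

```text
t 19.5 tcp [663.7 105.4  44.5] radius 76.87 tcp lever 2.0959 gap 20.42674691593626 ft [0.5 0.5 0.3]
2.13 [-0.006  0.009  0.005] [-0.    -0.001  0.008]
2.17 [-0.007  0.019  0.005] [-0.    -0.001  0.021]
2.21 [-0.008  0.029  0.005] [-0.    -0.001  0.033]
2.245 [-0.009  0.037  0.005] [-0.    -0.001  0.045]
```

move_arm:
  rows:
    - {"tx": -0.006, "ty": 0.009, "tz": 0, "rx": 0, "ry": 0, "rz": 0.008, "gripper": 0.235}
    - {"tx": -0.007, "ty": 0.019, "tz": 0, "rx": 0, "ry": 0, "rz": 0.021, "gripper": 0.235}
    - {"tx": -0.008, "ty": 0.029, "tz": 0, "rx": 0, "ry": 0, "rz": 0.033, "gripper": 0.235}
    - {"tx": -0.009, "ty": 0.037, "tz": 0, "rx": 0, "ry": 0, "rz": 0.045, "gripper": 0.235}
    - {"tx": -0.009, "ty": 0.037, "tz": 0, "rx": 0, "ry": 0, "rz": 0.045, "gripper": 0.235}
    - {"tx": -0.009, "ty": 0.037, "tz": 0, "rx": 0, "ry": 0, "rz": 0.045, "gripper": 0.235}

```text
t: 20.1
ee_pos: [660.0, 94.7, 43.6]
tool_rot: [-0.0, 0.996, -0.094, 0.001]
ft_force: [0.7, 2.0, 1.7]
finger_gap: 19.8
finger_force: 1.2
```

```bash
python3 arc.py
```

```text
t 20.1 tcp [660.   94.7  43.6] radius 74.37 tcp lever 2.2423 gap 19.790407308982765 ft [0.7 2.  1.7]
```

move_arm:
  rows:
    - {"tx": 0, "ty": 0, "tz": 0, "rx": 0, "ry": 0, "rz": 0, "gripper": 0.45}
    - {"tx": 0, "ty": 0, "tz": 0, "rx": 0, "ry": 0, "rz": 0, "gripper": 0.45}
    - {"tx": 0, "ty": 0, "tz": 0, "rx": 0, "ry": 0, "rz": 0, "gripper": 0.45}
    - {"tx": 0, "ty": 0, "tz": -0.08, "rx": 0, "ry": 0, "rz": 0, "gripper": 0.45}
    - {"tx": 0, "ty": 0, "tz": -0.2, "rx": 0, "ry": 0, "rz": 0, "gripper": 0.45}
    - {"tx": 0, "ty": 0, "tz": -0.3, "rx": 0, "ry": 0, "rz": 0, "gripper": 0.45}

```text
t: 20.7
ee_pos: [658.9, 94.4, 133.4]
tool_rot: [0.0, 0.996, -0.094, -0.0]
ft_force: [0.6, 0.6, -0.2]
finger_gap: 38.1
finger_force: 0.0
```

Run:
```python
from h import *
delta([489.2,32,130],np.radians(-52))
```

```text
ee [658.9  94.4 133.4] t 20.7
[-0.5168  0.3098  0.012 ]
[-0.      0.0003 -0.2709]
[4.000e-04 0.000e+00 7.291e-01]
```

move_arm:
  rows:
    - {"tx": -0.14, "ty": 0.08, "tz": 0, "rx": 0, "ry": 0, "rz": -0.045, "gripper": 0.2}
    - {"tx": -0.27, "ty": 0.16, "tz": 0, "rx": 0, "ry": 0, "rz": -0.09, "gripper": 0}
    - {"tx": -0.4, "ty": 0.24, "tz": 0, "rx": 0, "ry": 0, "rz": -0.135, "gripper": 0}
    - {"tx": -0.517, "ty": 0.31, "tz": 0.01, "rx": 0, "ry": 0, "rz": -0.18, "gripper": 0}
    - {"tx": -0.517, "ty": 0.31, "tz": 0.1, "rx": 0, "ry": 0, "rz": -0.225, "gripper": 0}
    - {"tx": -0.517, "ty": 0.31, "tz": 0.24, "rx": 0, "ry": 0, "rz": -0.271, "gripper": 0}
    - {"tx": -0.517, "ty": 0.31, "tz": 0.24, "rx": 0, "ry": 0, "rz": -0.271, "gripper": 0}
    - {"tx": -0.517, "ty": 0.31, "tz": 0.24, "rx": 0, "ry": 0, "rz": -0.271, "gripper": 0}
    - {"tx": -0.517, "ty": 0.31, "tz": 0.24, "rx": 0, "ry": 0, "rz": -0.271, "gripper": 0}

```text
t: 21.6
ee_pos: [490.9, 32.0, 62.2]
tool_rot: [0.001, 0.946, 0.325, 0.001]
ft_force: [0.5, 0.2, -0.8]
finger_gap: 0.0
finger_force: 0.0
```

Run:
```python
from hold import *
m,i=grab('wrist','w12.png'); print(manip.state()['ee_pos'])
g=i.astype(float); row=g[:,255:295].mean(1)  # R,B mean over columns
R_,B_=row[:,0],row[:,2]
print([(r,int(R_[r]),int(B_[r])) for r in list(range(84,98))+list(range(130,142))])
def cross(a,lo,hi,t,up):
    for r in range(lo,hi):
        if (a[r]-t)*(a[r+1]-t)<=0: return r+(t-a[r])/(a[r+1]-a[r])
j=cross(R_,80,100,115,0); s1=cross(R_,int(j)+2,105,120,1); print('steel edge',j,'stone edge',s1)
for f in('w7','w10'):
    q=cv2.imread(f'pics/{f}.png')[:,255:295,::-1].astype(float).mean(1)[:,0]; j=cross(q,65,100,115,0); print(f,j,cross(q,int(j)+2,105,120,1))
P=np.array(m['pose']); print('cam local',(P[:2,3]-bed)@e,P[2,3])
```

```text
[491.15927381  31.96382801  62.50332924]
[(84, 189, 188), (85, 189, 189), (86, 190, 191), (87, 191, 191), (88, 187, 186), (89, 129, 128), (90, 51, 50), (91, 41, 40), (92, 42, 45), (93, 43, 42), (94, 117, 51), (95, 205, 92), (96, 204, 94), (97, 200, 92), (130, 199, 91), (131, 202, 93), (132, 185, 81), (133, 117, 46), (134, 43, 32), (135, 31, 35), (136, 39, 39), (137, 39, 38), (138, 50, 49), (139, 133, 132), (140, 189, 187), (141, 191, 189)]
steel edge 89.18359500160206 stone edge 94.03050847457627
w7 72.30327245053273 82.70454545454545
w10 88.61514336917563 94.02409638554217
cam local -11.155155502705703 204.88180381140404
```

Run:
```python
from hold import *
m,i=grab('top','t2.png'); P=np.array(m['pose']); f=210/np.tan(np.radians(m['fovy'])/2)
piv=bed+45*e
def pj(w):
    x=P[:3,:3].T@(np.array(w)-P[:3,3]); q=np.array([x[0],-x[1]])/-x[2]; return q*(1+m['k1']*(q@q))*f+[m['cx'],m['cy']]
for L in(2.06,2.14,2.21,2.3):
    a=yaw+np.radians(80)-L; kn=piv+75*np.array([np.cos(a),np.sin(a)]); print(L,pj([*kn,67]).round(1),pj([*kn,40]).round(1))
c=pj([*kn,67]).astype(int); v=cv2.cvtColor(i,cv2.COLOR_RGB2HSV)[:,:,2]
k=(v<70).astype(np.uint8)
n_,lab,st_,ce=cv2.connectedComponentsWithStats(k)
for s,q in zip(st_[1:],ce[1:]):
    if np.linalg.norm(q-c)<25 and s[4]>4: print(s,q.round(1))
print('pivot',pj([*piv,40]))
# initial image, knob at 0.215 for bias
i0=cv2.imread('pics/top0.png'); v=cv2.cvtColor(i0,cv2.COLOR_BGR2HSV)[:,:,2]
a=yaw+np.radians(80)-.215; kn=piv+75*np.array([np.cos(a),np.sin(a)]); c=pj([*kn,67]); print('t0 pred',c.round(1),pj([*kn,40]).round(1))
n_,lab,st_,ce=cv2.connectedComponentsWithStats((v<70).astype(np.uint8))
for s,q in zip(st_[1:],ce[1:]):
    if np.linalg.norm(q-c)<15 and s[4]>4: print(s,q.round(1))
```

```text
2.06 [219.5 101.8] [221.3 105.5]
2.14 [222.  101.9] [223.8 105.6]
2.21 [224.2 102.2] [225.9 105.9]
2.3 [227.  102.7] [228.6 106.4]
[221 101   8   8  48] [224.6 104.6]
pivot [220.4666726  135.85766275]
t0 pred [187.7 141.4] [190.5 144. ]
[186 140   8   7  36] [189.4 143.3]
```

The top view puts the lever at about 2.19, a squeeze of about 1–1.7 mm by both estimates. The stone is flat against the stop and the arm is clear, so I'm handing in.

```bash
python3 -c "
from station import manip
print(manip.hand_in())"
```

```text
the job is handed in; nothing more can be done
None
```

I handed the job in, with no verdict shown: the oilstone lies flat on the bed against the stop jaw, the cam lever is at about 2.19 rad, and the rubber is squeezed an estimated 0.9–1.7 mm.

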